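# Stand up the kit cartons over the kerb and stack them under their logger

## Task

The test-kit cartons lie flat in front of the packing board, too wide to grip: push each against the board's yellow kerb and tip it over the kerb so that it stands on the board with its blue lid end up. Then stack all the cartons, lid ends up, squarely one on another in a single column on the blue mark in the white tray, in line with the mark, finish the column with the orange temperature logger lying flat and square on top, and leave everything else on the desk alone.

Things in the scene. Friction and masses are not known exactly. Their poses are not given: they have to be found in the camera images.
- board: fixed grey packing board, 200 (own x) x 600 (own y) x 10 mm, origin at the centre of its underside. Its long edge on the robot's side (own -x) is a yellow upright kerb 10 mm high; the rest is a flat deck at that height.
- kerb (a point): middle of the kerb's top edge, 10 mm above the desk, 100 mm from the board's centre along own -x. A carton pushed squarely against the kerb and then on near its upper edge (about 5 N) pivots over this edge: it overbalances after some 65 degrees and drops upright on the deck, overhanging the kerb by 10 to 18 mm. Lid faces start turned away from the kerb
- tray: fixed white dispatch tray, 150 (own x) x 190 (own y) mm outside, walls 5 mm thick and 14 mm high, floor 5 mm above the desk; origin at the centre of its underside. It stands left or right of the cartons
- tray_mark (a point): centre, at floor height, of the blue footprint mark, 66 (tray x) x 106 (tray y) mm, in the tray's middle
- carton_a: closed rigid white carton, blue band round its lid end, 96 (own x) x 104 (own y) x 64 (own z) mm, about 0.3 kg; starts lying on a large face (64 high), lid face to the robot. Origin: centre of that large underside. Own +x points out of the lid face: upright when +x points up (96 high on a 64 x 104 footprint). May be absent
- carton_b: closed rigid white carton, blue band round its lid end, 96 (own x) x 104 (own y) x 64 (own z) mm, about 0.3 kg; starts lying on a large face (64 high), lid face to the robot. Origin: centre of that large underside. Own +x points out of the lid face: upright when +x points up (96 high on a 64 x 104 footprint). May be absent
- carton_c: closed rigid white carton, blue band round its lid end, 96 (own x) x 104 (own y) x 64 (own z) mm, about 0.3 kg; starts lying on a large face (64 high), lid face to the robot. Origin: centre of that large underside. Own +x points out of the lid face: upright when +x points up (96 high on a 64 x 104 footprint). May be absent
- mid_a (a point): centre of carton_a, 32 mm from its origin along its own z. May be absent
- mid_b (a point): centre of carton_b, 32 mm from its origin along its own z. May be absent
- mid_c (a point): centre of carton_c, 32 mm from its origin along its own z. May be absent
- logger: loose orange temperature logger, a closed flat box 56 (own x) x 96 (own y) x 28 mm with a dark display on top, 0.15 kg, lying flat on the desk on the other side from the tray. Origin: centre of its underside; own z up
- mid_logger (a point): centre of the logger, 14 mm above its underside
- tape_roll: loose yellow tape roll, 72 mm across, 24 high, on the board's rear half; leave alone. Origin: centre of underside
- label_roll: loose white roll of labels, 68 mm across, 50 high, on the desk; leave alone. Origin: centre of underside
- marker: loose white marker pen with a red cap, 125 mm long, 17 high, lying along its x; leave alone. Origin: middle of underside
- calculator: loose grey calculator, 150 x 100 x 20 mm; leave alone. Origin: centre of underside
- gel_bottle: loose clear bottle, 52 mm across, 130 high; leave alone. Origin: centre of underside
Not all that is in view belongs to the job. Leave any brown look-alike of the carton_a alone.

How it is judged:
By the outcome, as a careful person would: the job done as asked, in the order asked, and still so for the second after the job is handed in, with the robot touching nothing.
Of carton_a, carton_b, carton_c only 2 to 3 are there at a start; the rules pass over those that are not, and their reading is None.
At some moment in a run one of logger may be knocked a few centimetres aside while the robot is not near it.
It also fails if it takes over 210 s, if anything falls off the work surface, if the arm or the gripper's body presses on something with over 40 N, if the wrist force passes 120 N, or if a joint passes its speed limit or range.

## Robot

A 6-joint arm with a two-finger parallel gripper is mounted at the origin on the work surface. World frame = base frame: x ahead of the robot, y to its left, z up, the work surface at z = 0. Lengths are in m, angles in rad, forces in N, time in s.
With the tool pointing down it reaches from about 0.375 to 0.75 m from the base axis. Payload 9 kg.
Tool frame: the origin (TCP) lies on the centre line of the jaws, within the pads' length; the fingertips stand 22 mm ahead of it and the grasp point (between the pads) lies 3 mm ahead of it; z points along the fingers, y is the direction in which the jaws open and shut (so a half turn about z gives the same grasp; the last joint's range is limited). The gripper opens to 85 mm and grips with 20 to 120 N. Pads are 22 mm wide; open, the fingers measure 114 mm over their backs; the gripper's body (76 mm by 85 mm) begins 54 mm behind the grasp point. The pads swing forward as they close: fully open they stand 13 mm farther back than shut.
Start: joints at [-1.391, 0.104, 0.097, 1.564, 0, 1.353], TCP at [0.232, -0.553, 0.253] pointing down, gripper open.
Joint ranges: [-2.99, 2.99], [-0.84, 1.86], [-1.1, 1.16], [-1.84, 2.11], [-1.51, 1.56], [-3.14, 3.14]. Speed limits (rad/s): [2.22, 2.22, 2.57, 3.14, 3.14, 3.14].

## Interface

Orientations are given as a rotation vector (axis times angle).
In Python, from station import sensors, vision, workorder gives the robot as it stands. The module is installed in compiled form; this text tells all that it offers.
- The arm moves only by the tool jog_arm, never from a script. Its argument "increments" is a list of rows, each a list of 7 numbers: the turn, a rotation vector about the tool's x, y, z in degrees, then the shift along the tool's x, y, z in cm, then the finger opening in cm, from 0 to 8.54. A call has 1 to 10 rows; each row shifts and turns the commanded pose from where the row before left it, along the tool's axes as they then stand; what a row does not reach is not made up. A row lasts 1/8 s, in which the tool goes at most 62.5 mm and 10.7 degrees, less where a joint would pass 70% of its speed; a pose out of reach is approached as far as the arm can. A call is refused whole if a number of a shift passes 6.25 or a number of a turn 10.7, either way. A call with a gripper value outside its range is refused whole. The fingers move at their own pace and stop on an object; "force" is the grip in N (left out, the last holds). Time passes only in rows, so rows that do not move let the fingers close. It gives the time, the measured TCP pose, the force and the opening at its end, in the units of the state.
- sensors.observe(): the state, without advancing time (a new reading comes with each control period).
- vision.grab_frame(name): name is "scene" or "side" or "wrist"; returns (picture, depth): 400x640x3 uint8, blue, green, red; 400x640 float32, m along the optical axis (not along the pixel's ray), 0 where there is no reading.
- vision.camera_model(name): a dict with "K" (3x3 intrinsics, pixels), "k1" (the pictures are not rectified: a ray, as slopes to the right and down, at radius r is drawn at 1 + k1 r^2 times it, then the intrinsics apply), "R" (3x3) and "t" (3): a world point X has camera coordinates R X + t; the wrist camera has in their place "mount" (4x4, takes a point from camera to tool coordinates, whose origin is the TCP and whose axes are the flange's). Camera axes: x right, y down, z forward; pixel columns grow to the right and rows downward; lengths in m; the calibration is good to about 2 mm. A picture is of the moment at which its call begins: read the wrist's pose just before it. camera_model takes no time and is no camera call.
- workorder.sign_off(): hands the job in, once; it reports no verdict.
The state is a dict: "time": time; "joints": joint angles; "qd": joint speeds; "tau": joint torques, N m; "eef_pos": TCP position; "ee_rot": TCP orientation; "force": force on the tool from outside, world axes, zero at the start; "torque": the same for the moment, N m; "finger_gap": opening from 0.0 (shut) to 1.0 (fully open).
Only numpy, scipy, OpenCV 4.12 (cv2) and the standard library are available. Lean on these libraries where they do the work, as an engineer would, in place of code of your own. Each camera call takes 0.05 s, during which the arm holds its last target. There are 200 camera calls.

## Working session

There is one attempt and no reset: what is moved stays moved. The work goes in short steps, Python scripts to look and compute and a tool call to move; the robot and the scene stay as the last step left them, time stands still between calls to the robot, and variables do not carry over. Pictures are saved under pics/ and viewed, on a budget of 14 in all, crops included, one or two more only if the job needs it, and the job is handed in when it is done.

Besides the shell and the picture viewer there is one more tool, called after "Call:" by a JSON object that holds its "method" and its "body". jog_arm: Moves the arm, as the interface text tells. Its arguments: {"type":"object","properties":{"increments":{"type":"array","items":{"type":"array","items":{"type":"number"}}},"force":{"type":"number"}},"required":["increments"]}

```bash
mkdir -p pics
cat > h.py <<'E'
import numpy as np, cv2
from scipy.spatial.transform import Rotation as Ro
from station import sensors, vision, workorder
def grab(n):
    s=sensors.observe(); p,d=vision.grab_frame(n); m=vision.camera_model(n)
    K=np.array(m["K"])
    if n=="wrist":
        T=np.eye(4);T[:3,:3]=Ro.from_rotvec(s["ee_rot"]).as_matrix();T[:3,3]=s["eef_pos"]
        T=T@np.array(m["mount"])
    else:
        T=np.eye(4);R=np.array(m["R"]);T[:3,:3]=R.T;T[:3,3]=-R.T@np.array(m["t"])
    return p,d,K,m["k1"],T
def cloud(d,K,k1,T):
    v,u=np.mgrid[:d.shape[0],:d.shape[1]]
    xy=np.stack([(u-K[0,2])/K[0,0],(v-K[1,2])/K[1,1]],-1)
    w=xy.copy()
    for _ in range(8): w=xy/(1+k1*(w**2).sum(-1,keepdims=True))
    P=np.concatenate([w*d[...,None],d[...,None]],-1)@T[:3,:3].T+T[:3,3]
    P[d==0]=np.nan
    return P
E
python3 - <<'E'
from h import *
print(sensors.observe())
for n in("scene","side"):
    p,d,K,k1,T=grab(n); cv2.imwrite(f"pics/{n}0.png",p); np.savez(f"{n}0.npz",p=p,d=d,P=cloud(d,K,k1,T)); print(n,T.round(3).tolist(),k1)
E
```

```text
{'time': 0.0, 'joints': array([-1.39073614e+00,  1.04699329e-01,  9.64668710e-02,  1.56388907e+00,
       -2.25607395e-05,  1.35309408e+00]), 'qd': array([ 0.00011383,  0.00059017, -0.00049831,  0.00098086,  0.00127757,
       -0.00041563]), 'tau': array([-4.49159070e-04, -5.56927872e+01,  5.03650832e+01,  1.66797952e-02,
       -4.18753143e-04,  3.56951375e-06]), 'eef_pos': array([ 0.23236006, -0.55285329,  0.25252096]), 'ee_rot': array([-3.07836704e+00, -6.20431178e-01, -3.74225095e-06]), 'force': array([ 0.50956175,  0.03978385, -0.37303754]), 'torque': array([-0.09030366, -0.01280132,  0.00633173]), 'finger_gap': 0.997886421713067}
scene [[-0.498, 0.605, -0.621, 1.168], [0.867, 0.34, -0.364, 0.373], [-0.01, -0.72, -0.694, 0.783], [0.0, 0.0, 0.0, 1.0]] 0.01209674202921236
side [[-0.867, -0.379, 0.324, 0.159], [-0.499, 0.654, -0.568, 0.603], [0.004, -0.654, -0.756, 0.86], [0.0, 0.0, 0.0, 1.0]] -0.03872953743943011
```

View pics/scene0.png

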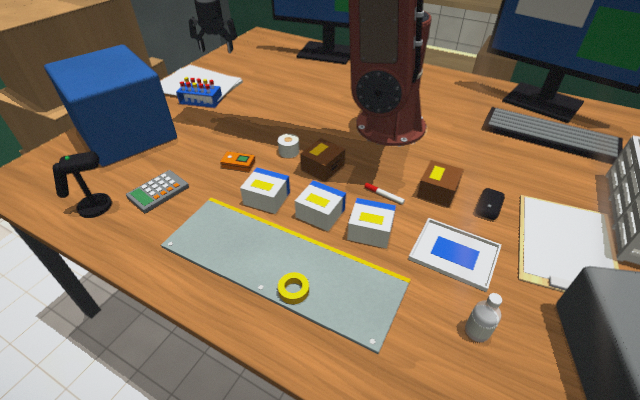

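View pics/side0.png

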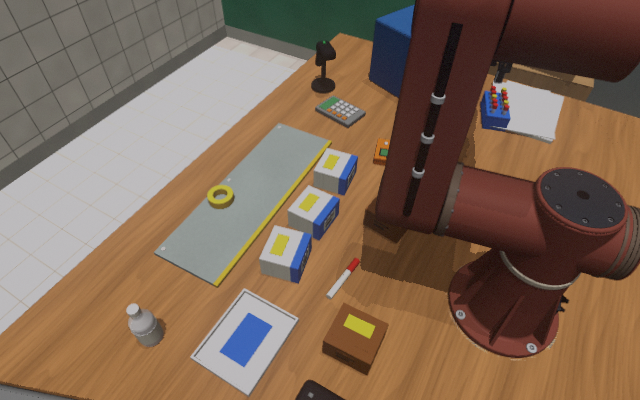

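Scene: three white cartons at px (266,188), (321,204), (372,222), with the kerb's yellow line from (210,200) to (407,280). The tray is at (455,252), the logger at (238,160), and there are two brown decoys. The side view agrees. Next I measure from both views.

Run:
```python
from h import *
def rect(P,m,z0,z1,lab,big=1):
    z=P[...,2]; mm=(m&(z>z0)&(z<z1)).astype(np.uint8)
    n,l,st,c=cv2.connectedComponentsWithStats(mm)
    for i in range(1,n):
        if st[i,4]<60: continue
        q=P[l==i]; (cx,cy),(w,h),a=cv2.minAreaRect((q[:,:2]*1000).astype(np.float32))
        print(lab,"px",c[i].round(),"n",st[i,4],"c",round(cx),round(cy),"wh",round(w),round(h),"a",round(a,1),"z",np.round(np.nanmedian(q[:,2])*1000,1))
for n in("scene","side"):
    f=np.load(n+"0.npz"); p,P=f["p"],f["P"]; hsv=cv2.cvtColor(p,cv2.COLOR_BGR2HSV); H,S,V=[hsv[...,i].astype(int) for i in range(3)]
    reg=(P[...,0]>.2)&(P[...,0]<.9)&(abs(P[...,1])<.65)
    print("==",n)
    rect(P,reg,.055,.075,"top60")
    rect(P,reg&(H>100)&(H<130)&(S>120),-.01,.012,"mark")
    rect(P,reg&(H>18)&(H<35)&(S>150),-.01,.02,"kerb")
    rect(P,reg&(H>4)&(H<16)&(S>200)&(V>150),.018,.04,"logger")
    rect(P,reg&(S<60),.004,.03,"greyish")
    rect(P,reg,.018,.054,"mid")
```

```text
== scene
top60 px [159. 128.] n 164 c 484 -632 wh 16 103 a 69.9 z 64.8
top60 px [322. 152.] n 752 c 329 -98 wh 100 108 a 81.6 z 64.9
top60 px [442. 176.] n 914 c 259 254 wh 110 98 a 1.3 z 64.8
top60 px [264. 183.] n 962 c 532 -171 wh 103 107 a 7.9 z 64.7
top60 px [320. 198.] n 1084 c 509 -5 wh 106 101 a 89.2 z 64.7
top60 px [372. 216.] n 1211 c 500 144 wh 101 104 a 13.0 z 64.7
top60 px [579. 326.] n 464 c 575 621 wh 161 5 a 20.5 z 65.4
top60 px [481. 322.] n 172 c 663 457 wh 52 27 a 75.7 z 64.5
mark px [455. 252.] n 850 c 465 361 wh 104 67 a 89.5 z 6.3
kerb px [313. 241.] n 829 c 610 -12 wh 25 612 a 1.4 z 10.7
greyish px [289. 152.] n 128 c 327 -221 wh 32 67 a 48.5 z 17.0
greyish px [159. 189.] n 1000 c 671 -463 wh 102 150 a 79.8 z 18.7
greyish px [390. 196.] n 151 c 359 142 wh 84 16 a 84.5 z 13.8
greyish px [490. 207.] n 239 c 260 399 wh 101 54 a 0.6 z 27.6
greyish px [265. 203.] n 287 c 563 -147 wh 63 129 a 44.4 z 17.6
greyish px [ 94. 206.] n 460 c 802 -578 wh 92 85 a 69.2 z 12.8
greyish px [292. 272.] n 15039 c 714 -5 wh 192 603 a 1.5 z 10.6
greyish px [554. 246.] n 4225 c 329 56
[... 2093 characters left out ...]
x [244. 342.] n 4264 c 465 363 wh 152 191 a 0.1 z 6.7
greyish px [154. 340.] n 100 c 630 470 wh 46 13 a 67.1 z 21.7
mid px [341. 109.] n 315 c 671 -460 wh 96 131 a 79.2 z 19.5
mid px [381. 150.] n 272 c 456 -335 wh 39 99 a 15.0 z 28.8
mid px [334. 180.] n 374 c 503 -148 wh 143 74 a 54.1 z 36.8
mid px [220. 196.] n 431 c 763 72 wh 72 71 a 24.5 z 34.2
mid px [313. 222.] n 430 c 507 0 wh 105 97 a 89.3 z 36.8
mid px [383. 226.] n 359 c 328 -51 wh 112 37 a 10.7 z 35.6
mid px [286. 266.] n 427 c 469 163 wh 142 71 a 60.2 z 36.3
mid px [152. 336.] n 231 c 633 467 wh 53 22 a 72.7 z 36.0
mid px [346. 358.] n 335 c 256 303 wh 106 15 a 9.7 z 36.4
mid px [315. 392.] n 574 c 273 381 wh 95 41 a 30.7 z 29.7
```

```bash
cat >> h.py <<'E'
def plan(tgt,yaw,n,grip,start=None,dec=2):
    """rows from pose (x,y,z,yaw; tool down) to target; start default measured. cm,deg"""
    s=sensors.observe()
    if start is None:
        R=Ro.from_rotvec(s["ee_rot"]); x=R.as_matrix()[:,0]
        start=list(s["eef_pos"])+[np.degrees(np.arctan2(x[1],x[0]))]
        print("tilt z",R.as_matrix()[:,2].round(4),"start",np.round(start,4))
    p=np.array(start[:3]);a=start[3];dy=(yaw-a+180)%360-180
    if abs(abs(dy)-180)<1e-6: pass
    rows=[]
    for i in range(n):
        step=(np.array(tgt)-p)/(n-i); a0=np.radians(a); c,sn=np.cos(a0),np.sin(a0)
        da=np.round(-dy/n,1) if i<n-1 else np.round(-(yaw-a+180)%360 if False else -(((yaw-a+180)%360)-180),1)
        l=np.round(np.array([c*step[0]+sn*step[1], sn*step[0]-c*step[1], -step[2]])*100,dec)
        rows.append([0,0,float(da)]+[float(v) for v in l]+[grip])
        p=p+np.array([c*l[0]+sn*l[1], sn*l[0]-c*l[1], -l[2]])/100; a-=da
    for k in range(0,n,10): print(str(rows[k:k+10]).replace(" ",""))
    print("end",p.round(4),round(a,2))
E
python3 - <<'E'
from h import *
plan([.445,-.17,.16],181.5,16,6)
print(np.round(vision.camera_model("wrist")["mount"],3).tolist())
E
```

```text
tilt z [-2.0e-04  1.2e-03 -1.0e+00] start [ 0.2324 -0.5529  0.2526 22.7956]
[[0,0,-9.9,2.15,-1.69,0.58,6],[0,0,-9.9,2.41,-1.3,0.58,6],[0,0,-9.9,2.6,-0.86,0.58,6],[0,0,-9.9,2.71,-0.4,0.58,6],[0,0,-9.9,2.74,0.07,0.58,6],[0,0,-9.9,2.68,0.54,0.58,6],[0,0,-9.9,2.55,0.99,0.58,6],[0,0,-9.9,2.34,1.41,0.58,6],[0,0,-9.9,2.06,1.8,0.58,6],[0,0,-9.9,1.73,2.13,0.58,6]]
[[0,0,-9.9,1.33,2.39,0.58,6],[0,0,-9.9,0.9,2.58,0.58,6],[0,0,-9.9,0.45,2.7,0.57,6],[0,0,-9.9,-0.02,2.74,0.58,6],[0,0,-9.9,-0.5,2.69,0.57,6],[0,0,-10.2,-0.95,2.57,0.58,6]]
end [ 0.445 -0.17   0.16 ] 181.5
[[0.0, -0.948, -0.318, 0.081], [1.0, 0.0, 0.0, -0.0], [-0.0, -0.318, 0.948, -0.12], [0.0, 0.0, 0.0, 1.0]]
```

Call:
{"method": "jog_arm", "body": {"increments": [[0,0,-9.9,2.15,-1.69,0.58,6],[0,0,-9.9,2.41,-1.3,0.58,6],[0,0,-9.9,2.6,-0.86,0.58,6],[0,0,-9.9,2.71,-0.4,0.58,6],[0,0,-9.9,2.74,0.07,0.58,6],[0,0,-9.9,2.68,0.54,0.58,6],[0,0,-9.9,2.55,0.99,0.58,6],[0,0,-9.9,2.34,1.41,0.58,6],[0,0,-9.9,2.06,1.8,0.58,6],[0,0,-9.9,1.73,2.13,0.58,6]]}}

```text
time: 1.35
eef_pos: [0.3656, -0.313, 0.1948]
ee_rot: [-1.52, -2.749, -0.0]
force: [0.2, -0.1, 0.1]
finger_gap: 0.702
```

Call:
{"method": "jog_arm", "body": {"increments": [[0,0,-9.9,1.33,2.39,0.58,6],[0,0,-9.9,0.9,2.58,0.58,6],[0,0,-9.9,0.45,2.7,0.57,6],[0,0,-9.9,-0.02,2.74,0.58,6],[0,0,-9.9,-0.5,2.69,0.57,6],[0,0,-10.2,-0.95,2.57,0.58,6],[0,0,0,0,0,0,6]]}}

```text
time: 2.22
eef_pos: [0.4451, -0.1688, 0.1599]
ee_rot: [0.046, -3.14, -0.001]
force: [0.7, -0.3, -0.4]
finger_gap: 0.705
```

Call:
{"method": "jog_arm", "body": {"increments": [[0,0,0,0,0,3.8,6],[0,0,0,0,0,3.8,6],[0,0,0,0,0,3.9,6],[0,0,0,-0.8,0,0,6],[0,0,0,-0.8,0,0,6],[0,0,0,-0.8,0,0,6],[0,0,0,-0.8,0,0,6],[0,0,0,-0.8,0,0,6]]}}

```text
time: 3.22
eef_pos: [0.4857, -0.1694, 0.0463]
ee_rot: [0.041, -3.141, 0.001]
force: [-4.8, -0.2, 4.3]
finger_gap: 0.697
```

Call:
{"method": "jog_arm", "body": {"increments": [[0,0,0,-0.6,0,0,6],[0,0,0,-0.6,0,0,6],[0,0,0,-0.6,0,0,6],[0,0,0,-0.4,0,0,6],[0,0,0,-0.4,0,0,6]]}}

```text
time: 3.85
eef_pos: [0.5055, -0.1687, 0.0456]
ee_rot: [0.039, -3.128, 0.002]
force: [-57.7, -3.6, 39.3]
finger_gap: 0.698
```

Call:
{"method": "jog_arm", "body": {"increments": [[0,0,0,0.8,0,0,6],[0,0,0,0.6,0,0,6],[0,0,0,0,0,-2.0,6],[0,0,0,0,0,-0.7,6],[0,0,0,0,0,0,6]]}}

```text
time: 4.47
eef_pos: [0.4977, -0.1692, 0.0731]
ee_rot: [-0.041, 3.14, -0.001]
force: [-0.2, -0.3, -0.2]
finger_gap: 0.701
```

Run:
```python
from h import *
p,d,K,k1,T=grab("side");P=cloud(d,K,k1,T)
cv2.imwrite("pics/s1.png",cv2.resize(p[100:300,150:450],None,fx=2,fy=2))
m=(P[...,2]>.055)&(P[...,2]<.075)&(P[...,0]>.4)&(P[...,0]<.7)&(P[...,1]<-.08)&(P[...,1]>-.25)
q=P[m]; print(cv2.minAreaRect((q[:,:2]*1000).astype(np.float32)),np.median(q[:,2]))
print(sensors.observe()["eef_pos"],sensors.observe()["force"])
```

```text
((550.3425903320312, -171.21253967285156), (127.743896484375, 107.96477508544922), 1.5128350257873535) 0.06514922222338304
[ 0.49728945 -0.16899792  0.0724983 ] [-0.19941457  0.21837995  0.1105166 ]
```

View pics/s1.png

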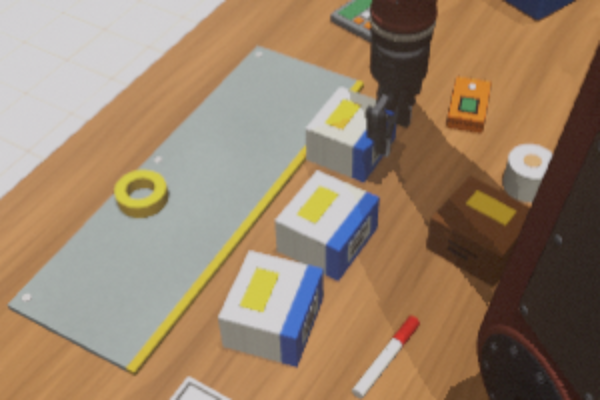

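The crop shows carton A at (345,135), flush and square with the kerb, with the fingers just behind its lid face. Now I tip it.

Call:
{"method": "jog_arm", "body": {"increments": [[0,0,0,-0.6,0,0,6],[0,0,0,-0.42,0,-0.7,6],[0,0,0,-0.48,0,-0.9,6],[0,0,0,-0.56,0,-0.75,6],[0,0,0,-0.6,0,-0.67,6],[0,0,0,-0.67,0,-0.63,6],[0,0,0,-0.72,0,-0.57,6],[0,0,0,-0.77,0,-0.5,6],[0,0,0,-0.8,0,-0.44,6]]}}

```text
time: 5.65
eef_pos: [0.5538, -0.1675, 0.1245]
ee_rot: [0.041, -3.141, 0.0]
force: [0.8, 0.0, -0.0]
finger_gap: 0.703
```

Call:
{"method": "jog_arm", "body": {"increments": [[0,0,0,-0.84,0,-0.36,6],[0,0,0,-0.87,0,-0.3,6],[0,0,0,-0.9,0,-0.2,6],[0,0,0,-0.9,0,-0.14,6],[0,0,0,-0.9,0,-0.03,6],[0,0,0,-0.9,0,0,6],[0,0,0,0,0,0,6]]}}

```text
time: 6.52
eef_pos: [0.6068, -0.1661, 0.1343]
ee_rot: [0.041, -3.141, -0.0]
force: [-1.1, -1.2, -0.2]
finger_gap: 0.706
```

Run:
```python
from h import *
p,d,K,k1,T=grab("side");P=cloud(d,K,k1,T)
cv2.imwrite("pics/s2.png",cv2.resize(p[80:280,200:450],None,fx=2,fy=2))
m=(P[...,0]>.5)&(P[...,0]<.7)&(P[...,1]<-.1)&(P[...,1]>-.25)
q=P[m]; print(np.histogram(q[:,2],np.arange(0,.2,.01)))
print(sensors.observe()["eef_pos"],sensors.observe()["force"])
```

```text
(array([479, 657, 116,  96, 110, 124, 876,   0,   0,   0,   0,   2,  35,
        52,  44,  31,  38,  69,  77]), array([0.  , 0.01, 0.02, 0.03, 0.04, 0.05, 0.06, 0.07, 0.08, 0.09, 0.1 ,
       0.11, 0.12, 0.13, 0.14, 0.15, 0.16, 0.17, 0.18, 0.19]))
[ 0.60641617 -0.16608815  0.13436827] [0.1818533  0.08331151 0.61776062]
```

View pics/s2.png

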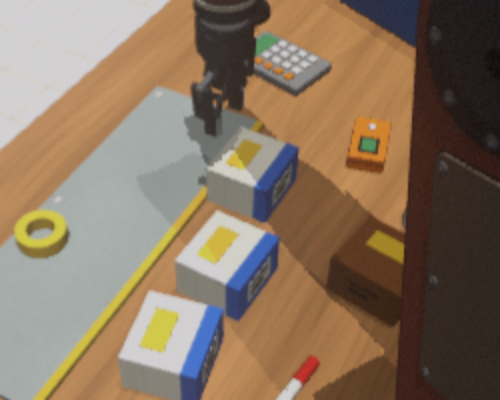

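The crop shows carton A at (250,175), still flat, with the fingers passed over it at (215,105). They lost the edge because they started too high and short of contact. I'll retry lower and make contact first.

Call:
{"method": "jog_arm", "body": {"increments": [[0,0,0,3.9,0,0,6],[0,0,0,3.9,0,0,6],[0,0,0,3.9,0.3,0,6],[0,0,0,0,0,3.5,6],[0,0,0,0,0,3.6,6],[0,0,0,-0.6,0,0,6],[0,0,0,-0.4,0,0,6],[0,0,0,0,0,0,6]]}}

```text
time: 7.58
eef_pos: [0.5006, -0.1665, 0.0654]
ee_rot: [-0.042, 3.139, -0.002]
force: [-0.5, 0.0, 0.7]
finger_gap: 0.702
```

Call:
{"method": "jog_arm", "body": {"increments": [[0,0,0,-0.4,0,0,6],[0,0,0,0,0,0,6]]}}

```text
time: 7.82
eef_pos: [0.5038, -0.166, 0.0641]
ee_rot: [-0.041, 3.141, -0.001]
force: [-0.8, 0.5, -0.2]
finger_gap: 0.703
```

Call:
{"method": "jog_arm", "body": {"increments": [[0,0,0,-0.3,0,0,6],[0,0,0,0,0,0,6]]}}

```text
time: 8.07
eef_pos: [0.5052, -0.1658, 0.0637]
ee_rot: [0.04, -3.139, 0.001]
force: [-8.8, 0.4, 7.7]
finger_gap: 0.699
```

Call:
{"method": "jog_arm", "body": {"increments": [[0,0,0,-0.3,0,0,6],[0,0,0,0,0,0,6]]}}

```text
time: 8.32
eef_pos: [0.5054, -0.1658, 0.0637]
ee_rot: [0.039, -3.132, 0.001]
force: [-28.4, -0.7, 19.1]
finger_gap: 0.703
```

Call:
{"method": "jog_arm", "body": {"increments": [[0,0,0,-0.2,0,-0.75,6],[0,0,0,-0.4,0,-0.75,6],[0,0,0,-0.5,0,-0.7,6],[0,0,0,-0.56,0,-0.67,6]]}}

```text
time: 8.82
eef_pos: [0.5241, -0.1652, 0.0925]
ee_rot: [0.04, -3.137, 0.0]
force: [-12.3, -0.6, 8.3]
finger_gap: 0.702
```

Call:
{"method": "jog_arm", "body": {"increments": [[0,0,0,-0.63,0,-0.62,6],[0,0,0,-0.68,0,-0.57,6],[0,0,0,-0.73,0,-0.5,6],[0,0,0,-0.77,0,-0.45,6],[0,0,0,-0.81,0,-0.37,6]]}}

```text
time: 9.45
eef_pos: [0.5623, -0.1644, 0.1198]
ee_rot: [-0.041, 3.141, -0.002]
force: [-8.9, 2.6, 17.1]
finger_gap: 0.703
```

Call:
{"method": "jog_arm", "body": {"increments": [[0,0,0,-0.84,0,-0.31,6],[0,0,0,-0.87,0,-0.24,6],[0,0,0,-0.88,0,-0.17,6],[0,0,0,-0.9,0,-0.1,6],[0,0,0,-0.9,0,0,6],[0,0,0,-0.4,0,0,6],[0,0,0,0,0,0,6]]}}

```text
time: 10.32
eef_pos: [0.6122, -0.1632, 0.1284]
ee_rot: [-0.042, 3.136, -0.002]
force: [1.5, 3.1, 13.2]
finger_gap: 0.703
```

Run:
```python
from h import *
p,d,K,k1,T=grab("side");P=cloud(d,K,k1,T)
m=(P[...,0]>.5)&(P[...,0]<.7)&(P[...,1]<-.1)&(P[...,1]>-.25)
q=P[m]; print(np.histogram(q[:,2],np.arange(0,.2,.01))[0])
m&=(P[...,2]>.098)&(P[...,2]<.112); print(cv2.minAreaRect((P[m][:,:2]*1000).astype(np.float32)))
```

```text
[993 235  63  66  62  73  70  72  67  83 342 149  39  50  37  28  60  60
  62]
((607.6639404296875, -170.40476989746094), (109.39067840576172, 67.20999908447266), 89.94329833984375)
```

Run:
```python
from h import *
out=[]
for n,(a,b,c,e) in (("side",(80,280,230,430)),("scene",(120,280,170,370))):
    p,d,K,k1,T=grab(n);P=cloud(d,K,k1,T)
    out.append(cv2.resize(p[a:b,c:e],(400,400)))
    m=(P[...,0]>.5)&(P[...,0]<.75)&(P[...,1]<-.1)&(P[...,1]>-.25)&(P[...,2]>.085)&(P[...,2]<.12)
    q=P[m]
    for lo in np.arange(.56,.68,.01):
        k=(q[:,0]>lo)&(q[:,0]<lo+.01); print(round(lo,2),k.sum(),np.median(q[k,2]).round(4) if k.any() else None,end="; ")
    print()
cv2.imwrite("pics/s3.png",np.hstack(out))
```

```text
0.56 0 None; 0.57 58 0.1006; 0.58 129 0.1025; 0.59 117 0.1059; 0.6 117 0.1089; 0.61 76 0.1106; 0.62 58 0.1134; 0.63 48 0.1154; 0.64 9 0.0932; 0.65 0 None; 0.66 0 None; 0.67 0 None; 
0.56 0 None; 0.57 17 0.1; 0.58 55 0.1023; 0.59 52 0.1053; 0.6 65 0.1082; 0.61 86 0.1114; 0.62 115 0.1142; 0.63 144 0.1155; 0.64 321 0.0998; 0.65 1 0.0865; 0.66 0 None; 0.67 0 None;
```

View pics/s3.png

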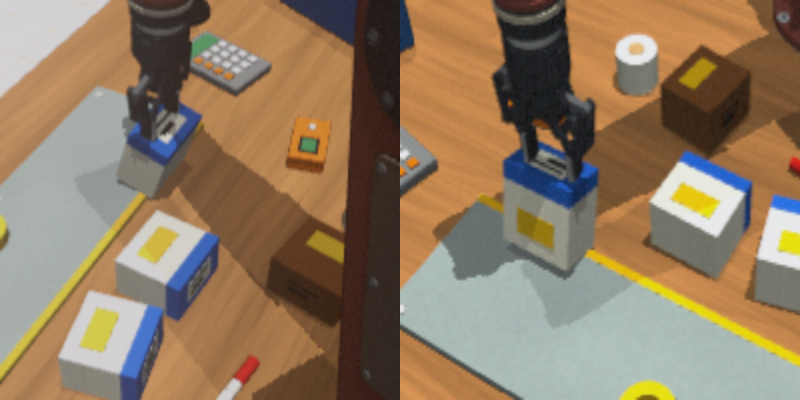

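The crop shows carton A over the kerb at about 75°, past its balance point and pinned by the fingertips on the lid at (165,130) and (545,160). Lifting them should let it drop upright.

Call:
{"method": "jog_arm", "body": {"increments": [[0,0,0,-0.3,0,-1.2,6],[0,0,0,0,0,-3,6],[0,0,0,0,0,-2,6],[0,0,0,0,0,0,6],[0,0,0,0,0,0,6]]}}

```text
time: 11.1
eef_pos: [0.6127, -0.1628, 0.1866]
ee_rot: [0.041, -3.14, -0.001]
force: [-0.8, -0.3, -0.0]
finger_gap: 0.703
```

```bash
cat >> h.py <<'E'
def tops(box,z0,z1,names=("side","scene")):
    for n in names:
        p,d,K,k1,T=grab(n);P=cloud(d,K,k1,T)
        m=(P[...,0]>box[0])&(P[...,0]<box[1])&(P[...,1]>box[2])&(P[...,1]<box[3])&(P[...,2]>z0)&(P[...,2]<z1)
        q=P[m]
        if len(q)<20: print(n,"none",len(q)); continue
        r=cv2.minAreaRect((q[:,:2]*1000).astype(np.float32))
        print(n,np.round(r[0],1),np.round(r[1],1),round(r[2],1),"z",np.percentile(q[:,2],[10,50,90]).round(4))
E
python3 - <<'E'
from h import *
tops((.5,.75,-.25,-.09),.09,.125)
E
```

```text
side [ 634.3 -168.4] [ 67.2 109.3] 1.4 z [0.0962 0.107  0.1091]
scene [ 635.7 -171.6] [ 67.9 108.3] 1.5 z [0.097  0.1066 0.1086]
```

Run:
```python
from h import *
plan([.424,-.004,.175],181.5,5,6); plan([.424,-.004,.064],181.5,3,6,start=[.424,-.004,.175,181.5]);plan([.494,-.002,.064],181.5,10,6,start=[.424,-.004,.064,181.5])
```

```text
tilt z [-1.8e-03  8.0e-04 -1.0e+00] start [ 6.124000e-01 -1.627000e-01  1.861000e-01 -1.785103e+02]
[[0,0,-0.0,3.68,3.27,0.22,6],[0,0,-0.0,3.69,3.27,0.22,6],[0,0,-0.0,3.68,3.27,0.22,6],[0,0,-0.0,3.69,3.27,0.23,6],[0,0,-0.0,3.68,3.28,0.22,6]]
end [ 0.424 -0.004  0.175] -178.51
[[0,0,-0.0,-0.0,0.0,3.7,6],[0,0,-0.0,-0.0,0.0,3.7,6],[0,0,-0.0,-0.0,0.0,3.7,6]]
end [ 0.424 -0.004  0.064] 181.5
[[0,0,-0.0,-0.7,0.0,-0.0,6],[0,0,-0.0,-0.7,0.0,-0.0,6],[0,0,-0.0,-0.7,0.0,-0.0,6],[0,0,-0.0,-0.7,0.0,-0.0,6],[0,0,-0.0,-0.7,0.0,-0.0,6],[0,0,-0.0,-0.7,0.0,-0.0,6],[0,0,-0.0,-0.7,0.0,-0.0,6],[0,0,-0.0,-0.7,0.01,-0.0,6],[0,0,-0.0,-0.7,0.0,-0.0,6],[0,0,-0.0,-0.7,0.01,-0.0,6]]
end [ 0.494 -0.002  0.064] 181.5
```

Call:
{"method": "jog_arm", "body": {"increments": [[0,0,0,3.68,3.27,0.22,6],[0,0,0,3.69,3.27,0.22,6],[0,0,0,3.68,3.27,0.22,6],[0,0,0,3.69,3.27,0.23,6],[0,0,0,3.68,3.28,0.22,6],[0,0,0,0,0,3.7,6],[0,0,0,0,0,3.7,6],[0,0,0,0,0,3.7,6]]}}

```text
time: 12.2
eef_pos: [0.4241, -0.004, 0.0638]
ee_rot: [0.041, -3.141, 0.0]
force: [-0.0, -0.3, -0.6]
finger_gap: 0.702
```

Call:
{"method": "jog_arm", "body": {"increments": [[0,0,0,-0.7,0,0,6],[0,0,0,-0.7,0,0,6],[0,0,0,-0.7,0,0,6],[0,0,0,-0.7,0,0,6],[0,0,0,-0.7,0,0,6],[0,0,0,-0.7,0,0,6],[0,0,0,-0.7,0,0,6],[0,0,0,-0.7,0,0,6],[0,0,0,-0.7,0,0,6],[0,0,0,-0.7,0,0,6]]}}

```text
time: 13.45
eef_pos: [0.495, -0.0024, 0.0654]
ee_rot: [0.041, -3.141, 0.0]
force: [-4.4, -0.7, 2.7]
finger_gap: 0.7
```

Call:
{"method": "jog_arm", "body": {"increments": [[0,0,0,-0.4,0,0,6],[0,0,0,-0.4,0,0,6],[0,0,0,0,0,0,6]]}}

```text
time: 13.82
eef_pos: [0.5011, -0.0021, 0.0653]
ee_rot: [0.041, -3.138, 0.0]
force: [-12.4, -1.1, 9.2]
finger_gap: 0.704
```

Call:
{"method": "jog_arm", "body": {"increments": [[0,0,0,-0.2,0,0,6],[0,0,0,-0.3,0,-0.75,6],[0,0,0,-0.4,0,-0.75,6],[0,0,0,-0.5,0,-0.7,6],[0,0,0,-0.56,0,-0.67,6]]}}

```text
time: 14.45
eef_pos: [0.5207, -0.0016, 0.0943]
ee_rot: [0.041, -3.138, 0.0]
force: [-11.3, -0.3, 9.1]
finger_gap: 0.706
```

Call:
{"method": "jog_arm", "body": {"increments": [[0,0,0,-0.63,0,-0.62,6],[0,0,0,-0.68,0,-0.57,6],[0,0,0,-0.73,0,-0.5,6],[0,0,0,-0.77,0,-0.45,6],[0,0,0,-0.81,0,-0.37,6]]}}

```text
time: 15.08
eef_pos: [0.5592, -0.0007, 0.1211]
ee_rot: [-0.041, 3.14, -0.001]
force: [-5.7, 0.7, 12.8]
finger_gap: 0.702
```

Call:
{"method": "jog_arm", "body": {"increments": [[0,0,0,-0.84,0,-0.31,6],[0,0,0,-0.87,0,-0.24,6],[0,0,0,-0.88,0,-0.17,6],[0,0,0,-0.9,0,-0.1,6],[0,0,0,-0.9,0,0,6],[0,0,0,-0.5,0,0,6],[0,0,0,0,0,0,6]]}}

```text
time: 15.95
eef_pos: [0.6092, 0.0005, 0.129]
ee_rot: [-0.041, 3.137, -0.0]
force: [0.7, -0.1, 7.2]
finger_gap: 0.704
```

Run:
```python
from h import *
tops((.5,.75,-.07,.065),.09,.125)
```

```text
side [605.    2.6] [ 69.8 108. ] 0.3 z [0.0996 0.107  0.1162]
scene [6.077e+02 2.000e-01] [ 72.3 106.8] 1.5 z [0.095  0.1085 0.1169]
```

Same state as carton A before release, so I lift off, then go on to C.

Call:
{"method": "jog_arm", "body": {"increments": [[0,0,0,-0.3,0,-1.2,6],[0,0,0,0,0,-3,6],[0,0,0,0,0,-2,6],[0,0,0,0,0,0,6],[0,0,0,0,0,0,6]]}}

```text
time: 16.68
eef_pos: [0.6099, 0.0007, 0.1885]
ee_rot: [0.041, -3.14, -0.0]
force: [0.2, -0.3, -0.7]
finger_gap: 0.704
```

Run:
```python
from h import *
tops((.5,.75,-.07,.065),.09,.125)
tops((.4,.6,.07,.25),.055,.075)
plan([.405,.142,.175],181.5,5,6); plan([.405,.142,.064],181.5,3,6,start=[.405,.142,.175,181.5])
```

```text
side [630.8   3.2] [ 69.1 107.7] 1.6 z [0.0981 0.1073 0.1093]
scene [630.8   0.9] [ 68.3 106.2] 1.4 z [0.0982 0.1066 0.1084]
side [499.3 146.4] [ 97.4 107.3] 12.9 z [0.063  0.0652 0.0672]
scene [499.7 143.9] [101.  104.2] 12.7 z [0.0624 0.0647 0.0665]
tilt z [-1.5e-03  2.0e-04 -1.0e+00] start [ 6.097000e-01  7.000000e-04  1.884000e-01 -1.785074e+02]
[[0,0,-0.0,4.02,2.93,0.27,6],[0,0,-0.0,4.02,2.93,0.27,6],[0,0,-0.0,4.02,2.93,0.27,6],[0,0,-0.0,4.02,2.93,0.27,6],[0,0,-0.0,4.02,2.94,0.26,6]]
end [0.405 0.142 0.175] -178.51
[[0,0,-0.0,-0.0,0.0,3.7,6],[0,0,-0.0,-0.0,0.0,3.7,6],[0,0,-0.0,-0.0,0.0,3.7,6]]
end [0.405 0.142 0.064] 181.5
```

Call:
{"method": "jog_arm", "body": {"increments": [[0,0,0,4.02,2.93,0.27,6],[0,0,0,4.02,2.93,0.27,6],[0,0,0,4.02,2.93,0.27,6],[0,0,0,4.02,2.93,0.27,6],[0,0,0,4.02,2.94,0.26,6],[0,0,0,0,0,3.7,6],[0,0,0,0,0,3.7,6],[0,0,0,0,0,3.7,6]]}}

```text
time: 17.88
eef_pos: [0.4051, 0.142, 0.0637]
ee_rot: [-0.041, 3.141, -0.0]
force: [1.2, -0.4, 0.1]
finger_gap: 0.706
```

Call:
{"method": "jog_arm", "body": {"increments": [[0,0,0,-0.8,0,0,6],[0,0,0,-0.8,0,0,6],[0,0,0,-0.8,0,0,6],[0,0,0,-0.6,0,0,6],[0,0,0,-0.6,0,0,6],[0,0,0,-0.6,0,0,6],[0,0,0,-0.7,0,0,6],[0,0,0,-0.7,0,0,6],[0,0,0,-0.7,0,0,6],[0,0,0,-0.7,0,0,6]]}}

```text
time: 19.12
eef_pos: [0.4758, 0.1437, 0.0651]
ee_rot: [0.041, -3.141, 0.001]
force: [-1.9, -0.2, 2.1]
finger_gap: 0.702
```

Call:
{"method": "jog_arm", "body": {"increments": [[0,0,0,-0.7,0,0,6],[0,0,0,-0.7,0,0,6],[0,0,0,-0.4,0,0,6],[0,0,0,-0.4,0,0,6],[0,0,0,0,0,0,6]]}}

```text
time: 19.75
eef_pos: [0.4972, 0.1443, 0.0649]
ee_rot: [0.041, -3.141, 0.0]
force: [-3.6, 0.9, 1.8]
finger_gap: 0.703
```

Run:
```python
from h import *
tops((.4,.65,.08,.25),.055,.07)
```

```text
side [546.  140.8] [119.4 104.9] 1.2 z [0.0616 0.0653 0.0674]
scene [548.6 137.3] [119.  104.5] 1.6 z [0.0622 0.0646 0.0664]
```

Call:
{"method": "jog_arm", "body": {"increments": [[0,0,0,-0.2,0,0,6],[0,0,0,-0.1,0,0,6],[0,0,0,0,0,0,6]]}}

```text
time: 20.23
eef_pos: [0.4974, 0.1444, 0.0648]
ee_rot: [0.041, -3.135, 0.001]
force: [-20.9, -1.3, 14.3]
finger_gap: 0.705
```

Call:
{"method": "jog_arm", "body": {"increments": [[0,0,0,-0.25,0,-0.75,6],[0,0,0,-0.4,0,-0.75,6],[0,0,0,-0.5,0,-0.7,6],[0,0,0,-0.56,0,-0.67,6]]}}

```text
time: 20.72
eef_pos: [0.5167, 0.1449, 0.0941]
ee_rot: [0.041, -3.139, 0.0]
force: [-8.3, -1.4, 6.6]
finger_gap: 0.699
```

Call:
{"method": "jog_arm", "body": {"increments": [[0,0,0,-0.63,0,-0.62,6],[0,0,0,-0.68,0,-0.57,6],[0,0,0,-0.73,0,-0.5,6],[0,0,0,-0.77,0,-0.45,6],[0,0,0,-0.81,0,-0.37,6]]}}

```text
time: 21.35
eef_pos: [0.5546, 0.1458, 0.1206]
ee_rot: [-0.041, 3.139, -0.0]
force: [-5.1, -0.0, 10.0]
finger_gap: 0.704
```

Call:
{"method": "jog_arm", "body": {"increments": [[0,0,0,-0.84,0,-0.31,6],[0,0,0,-0.87,0,-0.24,6],[0,0,0,-0.88,0,-0.17,6],[0,0,0,-0.9,0,-0.1,6],[0,0,0,-0.9,0,0,6],[0,0,0,-0.5,0,0,6],[0,0,0,0,0,0,6]]}}

```text
time: 22.22
eef_pos: [0.6047, 0.1471, 0.129]
ee_rot: [-0.041, 3.136, 0.0]
force: [0.7, -0.1, 7.5]
finger_gap: 0.705
```

Run:
```python
from h import *
tops((.5,.75,.07,.25),.09,.125)
```

```text
side [599.5 140.8] [108.2  67.1] 89.0 z [0.0999 0.107  0.1158]
scene [603.7 138.8] [ 73.9 105.5] 1.5 z [0.0955 0.1089 0.1167]
```

Call:
{"method": "jog_arm", "body": {"increments": [[0,0,0,-0.3,0,-1.2,6],[0,0,0,0,0,-3,6],[0,0,0,0,0,-2,6],[0,0,0,0,0,0,8.5],[0,0,0,0,0,0,8.5]]}}

```text
time: 22.95
eef_pos: [0.6053, 0.1471, 0.1881]
ee_rot: [0.041, -3.14, 0.0]
force: [-0.9, 0.1, -0.5]
finger_gap: 0.996
```

Run:
```python
from h import *
tops((.5,.75,.07,.25),.09,.125)
tops((.5,.75,.07,.25),.103,.112)
plan([.627,.14,.175],271.5,9,8.5)
```

```text
side [626.5 141.8] [ 67.6 108.2] 1.9 z [0.0989 0.1075 0.1094]
scene [627.6 139.3] [ 67.9 105.5] 1.4 z [0.0985 0.1066 0.1083]
side [626.8 141.4] [ 67.  106.3] 1.4 z [0.1057 0.1077 0.1095]
scene [627.7 139.3] [ 67.3 105.3] 2.0 z [0.1052 0.1068 0.1084]
tilt z [-1.6e-03 -2.0e-04 -1.0e+00] start [ 6.051000e-01  1.472000e-01  1.880000e-01 -1.785062e+02]
[[0,0,-10.0,-0.24,-0.09,0.14,8.5],[0,0,-10.0,-0.22,-0.13,0.14,8.5],[0,0,-10.0,-0.2,-0.16,0.15,8.5],[0,0,-10.0,-0.17,-0.19,0.14,8.5],[0,0,-10.0,-0.13,-0.22,0.15,8.5],[0,0,-10.0,-0.09,-0.24,0.14,8.5],[0,0,-10.0,-0.05,-0.25,0.15,8.5],[0,0,-10.0,0.0,-0.26,0.14,8.5],[0,0,-10.0,0.05,-0.25,0.15,8.5]]
end [0.627 0.14  0.175] -88.51
```

Call:
{"method": "jog_arm", "body": {"increments": [[0,0,-10,-0.24,-0.09,0.14,8.5],[0,0,-10,-0.22,-0.13,0.14,8.5],[0,0,-10,-0.2,-0.16,0.15,8.5],[0,0,-10,-0.17,-0.19,0.14,8.5],[0,0,-10,-0.13,-0.22,0.15,8.5],[0,0,-10,-0.09,-0.24,0.14,8.5],[0,0,-10,-0.05,-0.25,0.15,8.5],[0,0,-10,0,-0.26,0.14,8.5],[0,0,-10,0.05,-0.25,0.15,8.5],[0,0,0,0,0,0,8.5]]}}

```text
time: 24.4
eef_pos: [0.6272, 0.1399, 0.1753]
ee_rot: [2.248, -2.193, -0.001]
force: [-0.1, 0.5, 0.9]
finger_gap: 0.997
```

Call:
{"method": "jog_arm", "body": {"increments": [[0,0,0,0,0,3.3,8.5],[0,0,0,0,0,3.3,8.5],[0,0,0,0,0,2.9,8.5],[0,0,0,0,0,0,8.5]]}}

```text
time: 24.9
eef_pos: [0.6254, 0.14, 0.0783]
ee_rot: [2.244, -2.194, -0.005]
force: [0.0, -0.0, -0.5]
finger_gap: 0.993
```

Call:
{"method": "jog_arm", "body": {"increments": [[0,0,0,0,0,0,5.5],[0,0,0,0,0,0,5.5],[0,0,0,0,0,0,5.5],[0,0,0,0,0,0,5.5]], "force": 60}}

```text
time: 25.4
eef_pos: [0.6286, 0.14, 0.0831]
ee_rot: [-2.248, 2.192, -0.003]
force: [-0.1, 0.3, 5.8]
finger_gap: 0.743
```

Call:
{"method": "jog_arm", "body": {"increments": [[0,0,0,0,0,-1.5,5.5],[0,0,0,0,0,-3,5.5],[0,0,0,0,0,-3,5.5],[0,0,0,0,0,-3,5.5],[0,0,0,0,0,0,5.5]]}}

```text
time: 26.02
eef_pos: [0.629, 0.14, 0.1897]
ee_rot: [-2.247, 2.19, -0.006]
force: [0.1, -0.1, -2.7]
finger_gap: 0.74
```

Run:
```python
from h import *
print(sensors.observe()["force"])
plan([.4655,.3615,.17],270,10,5.5)
tops((.5,.75,.07,.25),.18,.21)
```

```text
[ 0.06489054 -0.13020178 -2.67903825]
tilt z [ 0.0052 -0.     -1.    ] start [  0.629    0.14     0.1897 -88.5171]
[[0,0,0.1,-2.26,1.58,0.2,5.5],[0,0,0.1,-2.25,1.58,0.2,5.5],[0,0,0.1,-2.25,1.58,0.2,5.5],[0,0,0.1,-2.25,1.59,0.2,5.5],[0,0,0.1,-2.25,1.59,0.2,5.5],[0,0,0.1,-2.24,1.6,0.19,5.5],[0,0,0.1,-2.24,1.6,0.2,5.5],[0,0,0.1,-2.24,1.61,0.19,5.5],[0,0,0.1,-2.23,1.61,0.2,5.5],[0,0,0.6,-2.23,1.61,0.19,5.5]]
end [0.4655 0.3615 0.17  ] -90.02
side [625.7 168.9] [93.  56.9] 8.2 z [0.183  0.1956 0.2073]
scene [633.4 139.3] [ 84.3 105.9] 1.7 z [0.1833 0.1974 0.2094]
```

Call:
{"method": "jog_arm", "body": {"increments": [[0,0,0.1,-2.26,1.58,0.2,5.5],[0,0,0.1,-2.25,1.58,0.2,5.5],[0,0,0.1,-2.25,1.58,0.2,5.5],[0,0,0.1,-2.25,1.59,0.2,5.5],[0,0,0.1,-2.25,1.59,0.2,5.5],[0,0,0.1,-2.24,1.6,0.19,5.5],[0,0,0.1,-2.24,1.6,0.2,5.5],[0,0,0.1,-2.24,1.61,0.19,5.5],[0,0,0.1,-2.23,1.61,0.2,5.5],[0,0,0.6,-2.23,1.61,0.19,5.5]]}}

```text
time: 27.38
eef_pos: [0.4624, 0.3617, 0.1644]
ee_rot: [2.219, -2.22, -0.001]
force: [0.7, 0.1, -1.4]
finger_gap: 0.743
```

Call:
{"method": "jog_arm", "body": {"increments": [[0,0,0,0,0,2,5.5],[0,0,0,0,0,2,5.5],[0,0,0,0,0,2,5.5],[0,0,0,0,0,1,5.5],[0,0,0,0,0,0,5.5],[0,0,0,0,0,0,5.5]]}}

```text
time: 28.12
eef_pos: [0.4645, 0.3615, 0.0971]
ee_rot: [-2.22, 2.221, -0.001]
force: [0.6, 0.0, -1.1]
finger_gap: 0.742
```

Run:
```python
from h import *
s=sensors.observe();print(s["eef_pos"],s["force"])
p,d,K,k1,T=grab("scene");P=cloud(d,K,k1,T); P2=grab("side")
cv2.imwrite("pics/s4.png",np.hstack([cv2.resize(p[160:310,380:530],(400,400)),cv2.resize(P2[0][230:400,140:310],(400,400))]))
plan([.4655,.3615,.088],270,1,5.5)
for (p,d,K,k1,T) in ((p,d,K,k1,T),P2):
    P=cloud(d,K,k1,T); z=P[...,2]; m=(abs(P[...,0]-.4655)<.06)&(abs(P[...,1]-.3615)<.07)&(z>.02)&(z<.06)
    print(np.percentile(P[m][:,0],[1,50,99]).round(4),np.percentile(P[m][:,1],[1,50,99]).round(4))
```

```text
[0.46447558 0.36150436 0.09711648] [ 0.63188669  0.02679387 -1.1046198 ]
tilt z [ 1.4e-03  6.0e-04 -1.0e+00] start [  0.4645   0.3617   0.0973 -90.0123]
[[0,0,-0.0,0.02,-0.1,0.93,5.5]]
end [0.4655 0.3615 0.088 ] -90.01
[0.493  0.496  0.4986] [0.3115 0.3634 0.4126]
[0.4312 0.4334 0.4943] [0.3127 0.3989 0.4149]
```

View pics/s4.png

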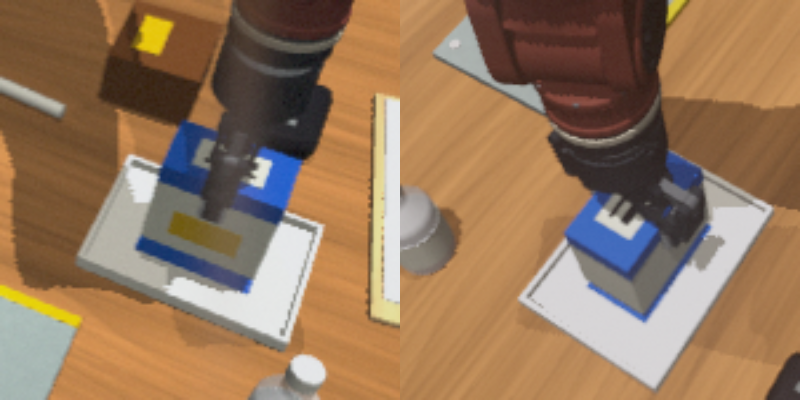

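The crop shows the carton a couple of centimetres above the blue mark, with the mark's rim visible evenly around it. It is about 1 mm off in y, which I correct while lowering.

Call:
{"method": "jog_arm", "body": {"increments": [[0,0,0,0.1,-0.05,0.6,5.5],[0,0,0,0,0,0.6,5.5],[0,0,0,0,0,0.3,5.5],[0,0,0,0,0,0,5.5]]}}

```text
time: 28.72
eef_pos: [0.4641, 0.3603, 0.0809]
ee_rot: [2.221, -2.221, -0.0]
force: [0.1, -0.8, -0.6]
finger_gap: 0.739
```

Call:
{"method": "jog_arm", "body": {"increments": [[0,0,0,0,0,0.3,5.5],[0,0,0,0,0,0,5.5]]}}

```text
time: 28.98
eef_pos: [0.4644, 0.3604, 0.0783]
ee_rot: [2.221, -2.222, 0.0]
force: [-0.5, 1.2, -2.7]
finger_gap: 0.744
```

Call:
{"method": "jog_arm", "body": {"increments": [[0,0,0,0,0,0.2,5.5],[0,0,0,0,0,0,5.5]]}}

```text
time: 29.22
eef_pos: [0.4645, 0.3605, 0.0781]
ee_rot: [-2.221, 2.221, -0.001]
force: [-6.7, -3.3, 11.5]
finger_gap: 0.74
```

Call:
{"method": "jog_arm", "body": {"increments": [[0,0,0,0,0,0.2,5.5],[0,0,0,0,0,0,5.5]]}}

```text
time: 29.48
eef_pos: [0.4645, 0.3605, 0.078]
ee_rot: [-2.221, 2.221, -0.001]
force: [-13.9, -7.7, 28.0]
finger_gap: 0.745
```

Call:
{"method": "jog_arm", "body": {"increments": [[0,0,0,0,0,-0.4,5.5],[0,0,0,0,0,0,8.5],[0,0,0,0,0,0,8.5],[0,0,0,0,0,0,8.5],[0,0,0,0,0,-2,8.5],[0,0,0,0,0,-4,8.5],[0,0,0,0,0,-4,8.5],[0,0,0,0,0,0,8.5]]}}

```text
time: 30.48
eef_pos: [0.4664, 0.3614, 0.1838]
ee_rot: [-2.216, 2.217, -0.004]
force: [-0.1, -0.3, -0.7]
finger_gap: 0.997
```

Run:
```python
from h import *
tops((.35,.58,.26,.46),.095,.112)
tops((.5,.75,-.07,.065),.103,.112)
tops((.35,.55,-.45,-.25),.02,.04)
plan([.631,.002,.175],271.5,12,8.5)
```

```text
side [464.5 362.6] [ 66.3 105.5] 0.9 z [0.1    0.102  0.1037]
scene [465.3 361.1] [104.1  67.9] 89.5 z [0.0998 0.1018 0.1035]
side [630.    3.4] [ 68.2 107.7] 1.3 z [0.1058 0.1076 0.1094]
scene [631.7   1. ] [ 68.8 106.8] 2.3 z [0.1052 0.1069 0.1084]
side none 0
scene [ 449.9 -339.8] [59.3 96.7] 16.0 z [0.0243 0.0286 0.0309]
tilt z [-1.7e-03 -9.0e-04 -1.0e+00] start [  0.4638   0.3602   0.1772 -90.0077]
[[0,0,-0.1,2.98,-1.39,0.02,8.5],[0,0,-0.1,2.99,-1.39,0.02,8.5],[0,0,-0.1,2.99,-1.38,0.02,8.5],[0,0,-0.1,2.99,-1.38,0.02,8.5],[0,0,-0.1,2.99,-1.37,0.02,8.5],[0,0,-0.1,3.0,-1.37,0.02,8.5],[0,0,-0.1,3.0,-1.36,0.02,8.5],[0,0,-0.1,3.0,-1.36,0.02,8.5],[0,0,-0.1,3.0,-1.35,0.02,8.5],[0,0,-0.1,3.01,-1.35,0.01,8.5]]
[[0,0,-0.1,3.01,-1.34,0.02,8.5],[0,0,-0.4,3.01,-1.34,0.01,8.5]]
end [0.631 0.002 0.175] -88.51
```

Call:
{"method": "jog_arm", "body": {"increments": [[0,0,-0.1,2.98,-1.39,0.02,8.5],[0,0,-0.1,2.99,-1.39,0.02,8.5],[0,0,-0.1,2.99,-1.38,0.02,8.5],[0,0,-0.1,2.99,-1.38,0.02,8.5],[0,0,-0.1,2.99,-1.37,0.02,8.5],[0,0,-0.1,3.0,-1.37,0.02,8.5],[0,0,-0.1,3.0,-1.36,0.02,8.5],[0,0,-0.1,3.0,-1.36,0.02,8.5],[0,0,-0.1,3.0,-1.35,0.02,8.5],[0,0,-0.1,3.01,-1.35,0.01,8.5]]}}

```text
time: 32.02
eef_pos: [0.6036, 0.061, 0.1756]
ee_rot: [2.24, -2.201, -0.002]
force: [0.3, -0.0, -0.5]
finger_gap: 0.998
```

Call:
{"method": "jog_arm", "body": {"increments": [[0,0,-0.1,3.01,-1.34,0.02,8.5],[0,0,-0.4,3.01,-1.34,0.01,8.5],[0,0,0,0,0,0,8.5],[0,0,0,0,0,3.3,8.5],[0,0,0,0,0,3.3,8.5],[0,0,0,0,0,2.9,8.5],[0,0,0,0,0,0,8.5]]}}

```text
time: 32.9
eef_pos: [0.6291, 0.0035, 0.0782]
ee_rot: [2.249, -2.19, -0.008]
force: [-0.2, -0.3, 0.3]
finger_gap: 1.002
```

Call:
{"method": "jog_arm", "body": {"increments": [[0,0,0,0,0,0,5.5],[0,0,0,0,0,0,5.5],[0,0,0,0,0,0,5.5],[0,0,0,0,0,0,5.5]], "force": 60}}

```text
time: 33.4
eef_pos: [0.6325, 0.0023, 0.083]
ee_rot: [-2.249, 2.191, -0.003]
force: [-0.5, 1.0, 6.2]
finger_gap: 0.744
```

Call:
{"method": "jog_arm", "body": {"increments": [[0,0,0,0,0,-1.5,5.5],[0,0,0,0,0,-4,5.5],[0,0,0,0,0,-5,5.5],[0,0,0,0,0,-5,5.5],[0,0,0,0,0,-3,5.5],[0,0,0,0,0,0,5.5],[0,0,0,0,0,0,5.5]]}}

```text
time: 34.28
eef_pos: [0.6312, 0.0023, 0.2649]
ee_rot: [2.249, -2.192, -0.002]
force: [0.7, -0.3, -3.6]
finger_gap: 0.744
```

Run:
```python
from h import *
print(sensors.observe()["force"],sensors.observe()["joints"].round(2))
plan([.4655,.3610,.24],270,14,5.5)
```

```text
[ 0.68046186 -0.28298761 -3.55296108] [-0.2   0.21  0.23  1.6  -0.   -1.8 ]
tilt z [-1.6e-03  2.0e-04 -1.0e+00] start [ 6.31200e-01  2.30000e-03  2.64900e-01 -8.85123e+01]
[[0,0,0.1,-2.59,1.12,0.18,5.5],[0,0,0.1,-2.59,1.12,0.18,5.5],[0,0,0.1,-2.59,1.13,0.18,5.5],[0,0,0.1,-2.59,1.13,0.18,5.5],[0,0,0.1,-2.58,1.13,0.18,5.5],[0,0,0.1,-2.58,1.14,0.18,5.5],[0,0,0.1,-2.58,1.14,0.18,5.5],[0,0,0.1,-2.58,1.15,0.18,5.5],[0,0,0.1,-2.58,1.15,0.17,5.5],[0,0,0.1,-2.57,1.16,0.18,5.5]]
[[0,0,0.1,-2.57,1.16,0.17,5.5],[0,0,0.1,-2.57,1.17,0.18,5.5],[0,0,0.1,-2.57,1.17,0.17,5.5],[0,0,0.2,-2.56,1.18,0.18,5.5]]
end [0.4655 0.361  0.24  ] -90.01
```

Call:
{"method": "jog_arm", "body": {"increments": [[0,0,0.1,-2.59,1.12,0.18,5.5],[0,0,0.1,-2.59,1.12,0.18,5.5],[0,0,0.1,-2.59,1.13,0.18,5.5],[0,0,0.1,-2.59,1.13,0.18,5.5],[0,0,0.1,-2.58,1.13,0.18,5.5],[0,0,0.1,-2.58,1.14,0.18,5.5],[0,0,0.1,-2.58,1.14,0.18,5.5],[0,0,0.1,-2.58,1.15,0.18,5.5],[0,0,0.1,-2.58,1.15,0.17,5.5],[0,0,0.1,-2.57,1.16,0.18,5.5]]}}

```text
time: 35.52
eef_pos: [0.5118, 0.2591, 0.2459]
ee_rot: [2.229, -2.21, -0.003]
force: [0.3, 1.1, -1.7]
finger_gap: 0.745
```

Call:
{"method": "jog_arm", "body": {"increments": [[0,0,0.1,-2.57,1.16,0.17,5.5],[0,0,0.1,-2.57,1.17,0.18,5.5],[0,0,0.1,-2.57,1.17,0.17,5.5],[0,0,0.2,-2.56,1.18,0.18,5.5],[0,0,0,0,0,2,5.5],[0,0,0,0,0,2,5.5],[0,0,0,0,0,1,5.5],[0,0,0,0,0,0,5.5],[0,0,0,0,0,0,5.5]]}}

```text
time: 36.65
eef_pos: [0.4662, 0.3608, 0.1919]
ee_rot: [-2.22, 2.222, -0.001]
force: [-0.1, -0.3, -2.8]
finger_gap: 0.742
```

```bash
cat >> h.py <<'E'
def sides(z0,z1,cx=.4655,cy=.3615):
    """x,y extents of vertical faces of the column in a height band, both fixed cameras"""
    for n in ("scene","side"):
        p,d,K,k1,T=grab(n); P=cloud(d,K,k1,T); z=P[...,2]
        m=(abs(P[...,0]-cx)<.06)&(abs(P[...,1]-cy)<.08)&(z>z0)&(z<z1)
        print(n,m.sum(),np.percentile(P[m][:,0],[1,50,99]).round(4),np.percentile(P[m][:,1],[1,50,99]).round(4))
E
python3 - <<'E'
from h import *
s=sensors.observe();print(s["eef_pos"],s["force"])
sides(.12,.17); sides(.03,.09)
E
```

```text
[0.46622567 0.36080059 0.19190639] [-0.06013237 -0.31798895 -2.81608177]
scene 813 [0.4952 0.498  0.5011] [0.3097 0.362  0.4108]
side 644 [0.4328 0.4352 0.4961] [0.3111 0.3975 0.414 ]
scene 810 [0.4937 0.4963 0.499 ] [0.3104 0.3629 0.4119]
side 681 [0.4313 0.4334 0.4941] [0.3121 0.3871 0.4146]
```

Call:
{"method": "jog_arm", "body": {"increments": [[0,0,0,-0.1,0.17,0.6,5.5],[0,0,0,0,0,0.6,5.5],[0,0,0,0,0,0.3,5.5],[0,0,0,0,0,0,5.5]]}}

```text
time: 37.35
eef_pos: [0.4639, 0.3618, 0.1757]
ee_rot: [2.221, -2.221, -0.0]
force: [-0.1, -0.4, -2.6]
finger_gap: 0.742
```

Call:
{"method": "jog_arm", "body": {"increments": [[0,0,0,0,0,0.2,5.5],[0,0,0,0,0,0,5.5]]}}

```text
time: 37.6
eef_pos: [0.4641, 0.3619, 0.1742]
ee_rot: [2.221, -2.222, 0.0]
force: [-0.1, 0.7, -3.5]
finger_gap: 0.744
```

Call:
{"method": "jog_arm", "body": {"increments": [[0,0,0,0,0,0.2,5.5],[0,0,0,0,0,0,5.5]]}}

```text
time: 37.85
eef_pos: [0.4642, 0.362, 0.174]
ee_rot: [-2.221, 2.221, -0.001]
force: [-4.1, -2.5, 9.8]
finger_gap: 0.745
```

Run:
```python
from h import *
sides(.12,.17)
```

```text
scene 776 [0.4933 0.4961 0.5035] [0.3108 0.3631 0.412 ]
side 543 [0.4271 0.4332 0.4941] [0.3112 0.4082 0.4151]
```

Call:
{"method": "jog_arm", "body": {"increments": [[0,0,0,0,0,-0.1,5.5],[0,0,0,0,0,0,8.5],[0,0,0,0,0,0,8.5],[0,0,0,0,0,0,8.5],[0,0,0,0,0,-2,8.5],[0,0,0,0,0,-4,8.5],[0,0,0,0,0,-2.5,8.5],[0,0,0,0,0,0,8.5],[0,0,0,0,0,0,8.5]]}}

```text
time: 39.08
eef_pos: [0.4641, 0.3619, 0.2581]
ee_rot: [2.221, -2.222, 0.0]
force: [-0.1, -0.0, 0.1]
finger_gap: 0.995
```

Run:
```python
from h import *
tops((.35,.58,.26,.46),.19,.208)
tops((.5,.75,-.25,-.09),.103,.112)
plan([.635,-.17,.20],271.5,18,8.5)
```

```text
side [464.2 363. ] [ 66.9 104.5] 0.5 z [0.1963 0.1982 0.1998]
scene [465.3 361.6] [103.5  67.9] 90.0 z [0.1954 0.1977 0.1993]
side [ 634.8 -168.2] [ 67.6 109.8] 1.8 z [0.1054 0.1076 0.1096]
scene [ 635.1 -171.7] [ 67.9 106.2] 1.6 z [0.1052 0.107  0.1089]
tilt z [-1.4e-03 -7.0e-04 -1.0e+00] start [  0.4637   0.3618   0.2573 -90.006 ]
[[0,0,-0.1,2.95,-0.95,0.32,8.5],[0,0,-0.1,2.96,-0.95,0.32,8.5],[0,0,-0.1,2.96,-0.94,0.32,8.5],[0,0,-0.1,2.96,-0.94,0.32,8.5],[0,0,-0.1,2.96,-0.93,0.32,8.5],[0,0,-0.1,2.96,-0.93,0.32,8.5],[0,0,-0.1,2.96,-0.92,0.32,8.5],[0,0,-0.1,2.97,-0.92,0.32,8.5],[0,0,-0.1,2.97,-0.91,0.32,8.5],[0,0,-0.1,2.97,-0.9,0.32,8.5]]
[[0,0,-0.1,2.97,-0.9,0.32,8.5],[0,0,-0.1,2.97,-0.89,0.32,8.5],[0,0,-0.1,2.97,-0.89,0.31,8.5],[0,0,-0.1,2.97,-0.88,0.32,8.5],[0,0,-0.1,2.98,-0.88,0.31,8.5],[0,0,-0.1,2.98,-0.88,0.32,8.5],[0,0,-0.1,2.98,-0.87,0.31,8.5],[0,0,0.2,2.98,-0.86,0.32,8.5]]
end [ 0.635 -0.17   0.2  ] -88.51
```

Call:
{"method": "jog_arm", "body": {"increments": [[0,0,-0.1,2.95,-0.95,0.32,8.5],[0,0,-0.1,2.96,-0.95,0.32,8.5],[0,0,-0.1,2.96,-0.94,0.32,8.5],[0,0,-0.1,2.96,-0.94,0.32,8.5],[0,0,-0.1,2.96,-0.93,0.32,8.5],[0,0,-0.1,2.96,-0.93,0.32,8.5],[0,0,-0.1,2.96,-0.92,0.32,8.5],[0,0,-0.1,2.97,-0.92,0.32,8.5],[0,0,-0.1,2.97,-0.91,0.32,8.5],[0,0,-0.1,2.97,-0.9,0.32,8.5]]}}

```text
time: 40.52
eef_pos: [0.5592, 0.0655, 0.2256]
ee_rot: [2.24, -2.202, -0.001]
force: [0.7, 0.5, 0.4]
finger_gap: 0.996
```

Call:
{"method": "jog_arm", "body": {"increments": [[0,0,-0.1,2.97,-0.9,0.32,8.5],[0,0,-0.1,2.97,-0.89,0.32,8.5],[0,0,-0.1,2.97,-0.89,0.31,8.5],[0,0,-0.1,2.97,-0.88,0.32,8.5],[0,0,-0.1,2.98,-0.88,0.31,8.5],[0,0,-0.1,2.98,-0.88,0.32,8.5],[0,0,-0.1,2.98,-0.87,0.31,8.5],[0,0,0.2,2.98,-0.86,0.32,8.5],[0,0,0,0,0,0,8.5]]}}

```text
time: 41.65
eef_pos: [0.635, -0.1716, 0.1995]
ee_rot: [2.247, -2.194, -0.002]
force: [-0.1, 0.6, -0.5]
finger_gap: 0.995
```

Call:
{"method": "jog_arm", "body": {"increments": [[0,0,0,0,0,4,8.5],[0,0,0,0,0,4,8.5],[0,0,0,0,0,3,8.5],[0,0,0,0,0,1,8.5],[0,0,0,0,0,0,8.5],[0,0,0,0,0,0,5.5],[0,0,0,0,0,0,5.5],[0,0,0,0,0,0,5.5],[0,0,0,0,0,0,5.5]]}}

```text
time: 42.78
eef_pos: [0.6363, -0.1703, 0.0831]
ee_rot: [-2.25, 2.192, -0.004]
force: [-1.2, 1.0, 6.4]
finger_gap: 0.742
```

Call:
{"method": "jog_arm", "body": {"increments": [[0,0,0,0,0,-1.5,5.5],[0,0,0,0,0,-4,5.5],[0,0,0,0,0,-5,5.5],[0,0,0,0,0,-5,5.5],[0,0,0,0,0,-4,5.5],[0,0,0,0,0,-3,5.5],[0,0,0,0,0,0,5.5],[0,0,0,0,0,0,5.5]]}}

```text
time: 43.78
eef_pos: [0.6351, -0.1697, 0.3046]
ee_rot: [2.25, -2.192, -0.002]
force: [-0.7, 0.9, -4.3]
finger_gap: 0.742
```

Run:
```python
from h import *
print(sensors.observe()["force"],sensors.observe()["joints"].round(2))
plan([.4648,.3617,.315],270,19,5.5)
```

```text
[-0.67619239  0.91497881 -4.28236348] [-0.46  0.31  0.42  1.69 -0.   -2.06]
tilt z [-1.4e-03  6.0e-04 -1.0e+00] start [  0.6351  -0.1697   0.3046 -88.5087]
[[0,0,0.1,-2.82,0.82,-0.05,5.5],[0,0,0.1,-2.82,0.83,-0.06,5.5],[0,0,0.1,-2.82,0.83,-0.05,5.5],[0,0,0.1,-2.81,0.84,-0.06,5.5],[0,0,0.1,-2.81,0.84,-0.05,5.5],[0,0,0.1,-2.81,0.85,-0.06,5.5],[0,0,0.1,-2.81,0.85,-0.05,5.5],[0,0,0.1,-2.81,0.86,-0.06,5.5],[0,0,0.1,-2.81,0.86,-0.05,5.5],[0,0,0.1,-2.81,0.87,-0.06,5.5]]
[[0,0,0.1,-2.8,0.87,-0.05,5.5],[0,0,0.1,-2.8,0.88,-0.06,5.5],[0,0,0.1,-2.8,0.88,-0.05,5.5],[0,0,0.1,-2.8,0.89,-0.06,5.5],[0,0,0.1,-2.8,0.89,-0.05,5.5],[0,0,0.1,-2.8,0.9,-0.06,5.5],[0,0,0.1,-2.79,0.9,-0.05,5.5],[0,0,0.1,-2.8,0.91,-0.06,5.5],[0,0,-0.3,-2.79,0.91,-0.05,5.5]]
end [0.4648 0.3617 0.315 ] -90.01
```

Call:
{"method": "jog_arm", "body": {"increments": [[0,0,0.1,-2.82,0.82,-0.05,5.5],[0,0,0.1,-2.82,0.83,-0.06,5.5],[0,0,0.1,-2.82,0.83,-0.05,5.5],[0,0,0.1,-2.81,0.84,-0.06,5.5],[0,0,0.1,-2.81,0.84,-0.05,5.5],[0,0,0.1,-2.81,0.85,-0.06,5.5],[0,0,0.1,-2.81,0.85,-0.05,5.5],[0,0,0.1,-2.81,0.86,-0.06,5.5],[0,0,0.1,-2.81,0.86,-0.05,5.5],[0,0,0.1,-2.81,0.87,-0.06,5.5]]}}

```text
time: 45.02
eef_pos: [0.5446, 0.1108, 0.3093]
ee_rot: [2.229, -2.211, -0.003]
force: [0.4, -0.2, -4.0]
finger_gap: 0.742
```

Call:
{"method": "jog_arm", "body": {"increments": [[0,0,0.1,-2.8,0.87,-0.05,5.5],[0,0,0.1,-2.8,0.88,-0.06,5.5],[0,0,0.1,-2.8,0.88,-0.05,5.5],[0,0,0.1,-2.8,0.89,-0.06,5.5],[0,0,0.1,-2.8,0.89,-0.05,5.5],[0,0,0.1,-2.8,0.9,-0.06,5.5],[0,0,0.1,-2.79,0.9,-0.05,5.5],[0,0,0.1,-2.8,0.91,-0.06,5.5],[0,0,-0.3,-2.79,0.91,-0.05,5.5],[0,0,0,0,0,0,5.5]]}}

```text
time: 46.28
eef_pos: [0.4636, 0.3628, 0.3142]
ee_rot: [2.222, -2.217, -0.002]
force: [-0.4, -0.5, -4.6]
finger_gap: 0.743
```

Call:
{"method": "jog_arm", "body": {"increments": [[0,0,0,0,0,1.5,5.5],[0,0,0,0,0,1,5.5],[0,0,0,0,0,0,5.5],[0,0,0,0,0,0,5.5]]}}

```text
time: 46.78
eef_pos: [0.4652, 0.3612, 0.2914]
ee_rot: [2.221, -2.222, 0.0]
force: [-0.3, 0.4, -2.9]
finger_gap: 0.746
```

Run:
```python
from h import *
s=sensors.observe();print(s["eef_pos"],s["force"])
plan([.4648,.3617,.290],270,1,5.5)
sides(.222,.26); sides(.12,.185); sides(.03,.09)
```

```text
[0.46519951 0.36117866 0.29144101] [-0.34637133  0.35677823 -2.8853992 ]
tilt z [ 1.e-04 -1.e-04 -1.e+00] start [  0.4652   0.3612   0.2914 -90.0439]
[[0,0,-0.0,-0.05,0.04,0.14,5.5]]
end [0.4648 0.3617 0.29  ] -90.04
scene 773 [0.4946 0.4973 0.4999] [0.3102 0.3627 0.4116]
side 767 [0.4321 0.4339 0.4945] [0.3118 0.3893 0.4142]
scene 1076 [0.4936 0.4961 0.4989] [0.3109 0.3634 0.4122]
side 984 [0.4307 0.433  0.4934] [0.3114 0.3884 0.4151]
scene 797 [0.4936 0.4963 0.4992] [0.3105 0.3628 0.4119]
side 678 [0.4311 0.4334 0.4941] [0.3121 0.3869 0.4147]
```

Call:
{"method": "jog_arm", "body": {"increments": [[0,0,0,-0.05,0.1,0.7,5.5],[0,0,0,0,0,0.7,5.5],[0,0,0,0,0,0.3,5.5],[0,0,0,0,0,0,5.5]]}}

```text
time: 47.58
eef_pos: [0.4639, 0.362, 0.2739]
ee_rot: [2.221, -2.221, -0.0]
force: [0.8, -0.0, -3.7]
finger_gap: 0.744
```

Call:
{"method": "jog_arm", "body": {"increments": [[0,0,0,0,0,0.3,5.5],[0,0,0,0,0,0,5.5]]}}

```text
time: 47.82
eef_pos: [0.464, 0.362, 0.2712]
ee_rot: [2.221, -2.221, 0.0]
force: [-0.1, -0.4, -3.2]
finger_gap: 0.745
```

Call:
{"method": "jog_arm", "body": {"increments": [[0,0,0,0,0,0.2,5.5],[0,0,0,0,0,0,5.5]]}}

```text
time: 48.08
eef_pos: [0.4642, 0.3622, 0.2701]
ee_rot: [-2.221, 2.221, -0.001]
force: [-1.2, -0.9, 2.1]
finger_gap: 0.746
```

Call:
{"method": "jog_arm", "body": {"increments": [[0,0,0,0,0,0,8.5],[0,0,0,0,0,0,8.5],[0,0,0,0,0,0,8.5],[0,0,0,0,0,-2,8.5],[0,0,0,0,0,-4,8.5],[0,0,0,0,0,-2.5,8.5],[0,0,0,0,0,0,8.5],[0,0,0,0,0,0,8.5]]}}

```text
time: 49.08
eef_pos: [0.464, 0.362, 0.3534]
ee_rot: [2.221, -2.221, -0.0]
force: [-0.7, -0.8, -0.1]
finger_gap: 0.996
```

Run:
```python
from h import *
tops((.35,.58,.26,.46),.285,.31)
sides(.222,.28); sides(.12,.185)
tops((.3,.6,-.5,-.24),.022,.036)
plan([.45,-.31,.23],285.5,26,8.5)
```

```text
side [464.4 362.6] [ 66.6 105.9] 0.4 z [0.2923 0.2944 0.2957]
scene [465.2 361.8] [ 68.8 104.1] 0.4 z [0.2901 0.2936 0.2948]
scene 1235 [0.4936 0.4963 0.4992] [0.3113 0.3635 0.4126]
side 1209 [0.4312 0.4329 0.4931] [0.3125 0.3879 0.4152]
scene 1088 [0.4934 0.4961 0.4989] [0.3108 0.3629 0.4122]
side 990 [0.4307 0.433  0.4933] [0.3122 0.3884 0.415 ]
side [ 468.2 -374.4] [56.2 97.9] 16.2 z [0.0246 0.0278 0.0305]
scene [ 434.3 -323.8] [ 83.5 236.2] 34.4 z [0.0257 0.0287 0.0311]
tilt z [-3.e-04 -2.e-04 -1.e+00] start [  0.464    0.362    0.3541 -90.0071]
[[0,0,-0.6,2.58,0.05,0.48,8.5],[0,0,-0.6,2.58,0.08,0.48,8.5],[0,0,-0.6,2.58,0.11,0.48,8.5],[0,0,-0.6,2.58,0.13,0.48,8.5],[0,0,-0.6,2.58,0.16,0.48,8.5],[0,0,-0.6,2.58,0.19,0.48,8.5],[0,0,-0.6,2.58,0.22,0.48,8.5],[0,0,-0.6,2.57,0.24,0.48,8.5],[0,0,-0.6,2.57,0.27,0.48,8.5],[0,0,-0.6,2.57,0.3,0.48,8.5]]
[[0,0,-0.6,2.57,0.32,0.48,8.5],[0,0,-0.6,2.56,0.35,0.48,8.5],[0,0,-0.6,2.56,0.38,0.47,8.5],[0,0,-0.6,2.55,0.4,0.48,8.5],[0,0,-0.6,2.55,0.43,0.47,8.5],[0,0,-0.6,2.55,0.46,0.48,8.5],[0,0,-0.6,2.54,0.48,0.47,8.5],[0,0,-0.6,2.53,0.51,0.48,8.5],[0,0,-0.6,2.53,0.54,0.47,8.5],[0,0,-0.6,2.52,0.56,0.48,8.5]]
[[0,0,-0.6,2.52,0.59,0.47,8.5],[0,0,-0.6,2.51,0.62,0.48,8.5],[0,0,-0.6,2.51,0.64,0.47,8.5],[0,0,-0.6,2.5,0.67,0.48,8.5],[0,0,-0.6,2.49,0.7,0.47,8.5],[0,0,-0.5,2.48,0.72,0.48,8.5]]
end [ 0.45 -0.31  0.23] -74.51
```

Run:
```python
from h import *
tops((.38,.6,-.5,-.26),.022,.036)
plan([.468,-.374,.20],286,19,8.5)
```

```text
side [ 468.1 -374.2] [56.6 96.5] 16.7 z [0.0249 0.0278 0.0305]
scene [ 471.5 -376.2] [62.2 97.1] 15.4 z [0.026  0.0289 0.0309]
tilt z [-1.e-04 -1.e-04 -1.e+00] start [  0.464    0.362    0.3543 -90.01  ]
[[0,0,-0.8,3.87,-0.02,0.81,8.5],[0,0,-0.8,3.87,0.03,0.81,8.5],[0,0,-0.8,3.87,0.09,0.81,8.5],[0,0,-0.8,3.87,0.14,0.81,8.5],[0,0,-0.8,3.87,0.19,0.81,8.5],[0,0,-0.8,3.87,0.25,0.81,8.5],[0,0,-0.8,3.86,0.3,0.81,8.5],[0,0,-0.8,3.86,0.36,0.81,8.5],[0,0,-0.8,3.85,0.41,0.81,8.5],[0,0,-0.8,3.85,0.46,0.81,8.5]]
[[0,0,-0.8,3.84,0.52,0.81,8.5],[0,0,-0.8,3.83,0.57,0.81,8.5],[0,0,-0.8,3.82,0.63,0.82,8.5],[0,0,-0.8,3.82,0.68,0.81,8.5],[0,0,-0.8,3.8,0.73,0.82,8.5],[0,0,-0.8,3.8,0.78,0.81,8.5],[0,0,-0.8,3.78,0.84,0.82,8.5],[0,0,-0.8,3.77,0.89,0.81,8.5],[0,0,-1.6,3.76,0.94,0.82,8.5]]
end [ 0.468 -0.374  0.2  ] -74.01
```

Call:
{"method": "jog_arm", "body": {"increments": [[0,0,-0.8,3.87,-0.02,0.81,8.5],[0,0,-0.8,3.87,0.03,0.81,8.5],[0,0,-0.8,3.87,0.09,0.81,8.5],[0,0,-0.8,3.87,0.14,0.81,8.5],[0,0,-0.8,3.87,0.19,0.81,8.5],[0,0,-0.8,3.87,0.25,0.81,8.5],[0,0,-0.8,3.86,0.3,0.81,8.5],[0,0,-0.8,3.86,0.36,0.81,8.5],[0,0,-0.8,3.85,0.41,0.81,8.5],[0,0,-0.8,3.85,0.46,0.81,8.5]]}}

```text
time: 50.82
eef_pos: [0.4661, -0.0265, 0.2733]
ee_rot: [-2.371, 2.061, -0.001]
force: [-0.1, 0.4, -1.2]
finger_gap: 0.994
```

Call:
{"method": "jog_arm", "body": {"increments": [[0,0,-0.8,3.84,0.52,0.81,8.5],[0,0,-0.8,3.83,0.57,0.81,8.5],[0,0,-0.8,3.82,0.63,0.82,8.5],[0,0,-0.8,3.82,0.68,0.81,8.5],[0,0,-0.8,3.8,0.73,0.82,8.5],[0,0,-0.8,3.8,0.78,0.81,8.5],[0,0,-0.8,3.78,0.84,0.82,8.5],[0,0,-0.8,3.77,0.89,0.81,8.5],[0,0,-1.6,3.76,0.94,0.82,8.5],[0,0,0,0,0,0,8.5]]}}

```text
time: 52.08
eef_pos: [0.4673, -0.3759, 0.1988]
ee_rot: [-2.507, 1.894, 0.002]
force: [-1.1, 0.6, -0.4]
finger_gap: 0.994
```

Run:
```python
from h import *
s=sensors.observe();print(s["eef_pos"],s["joints"].round(2))
p,d,K,k1,T=grab("wrist");P=cloud(d,K,k1,T);cv2.imwrite("pics/w1.png",p)
m=(P[...,2]>.022)&(P[...,2]<.036)&(P[...,0]>.38)&(P[...,0]<.6)&(P[...,1]>-.5)&(P[...,1]<-.26)
q=P[m];print(len(q),cv2.minAreaRect((q[:,:2]*1000).astype(np.float32)))
tops((.38,.6,-.5,-.26),.022,.036,("side","scene"))
plan([.4695,-.375,.12],286,1,8.5)
```

```text
[ 0.46727708 -0.37590752  0.19877846] [-0.9   0.1  -0.01  1.47 -0.   -2.74]
5318 ((468.5643615722656, -377.9340515136719), (56.015724182128906, 95.70689392089844), 16.308284759521484)
side [ 475.2 -372. ] [42.  95.7] 17.6 z [0.0251 0.028  0.0305]
scene [ 500.5 -419.8] [ 86.7 209.2] 36.7 z [0.0255 0.0286 0.031 ]
tilt z [ 0.e+00  2.e-04 -1.e+00] start [  0.4681  -0.3734   0.2003 -74.0086]
[[0,0,-0.0,0.19,-0.09,8.03,8.5]]
end [ 0.4695 -0.375   0.12  ] -74.01
```

View pics/w1.png

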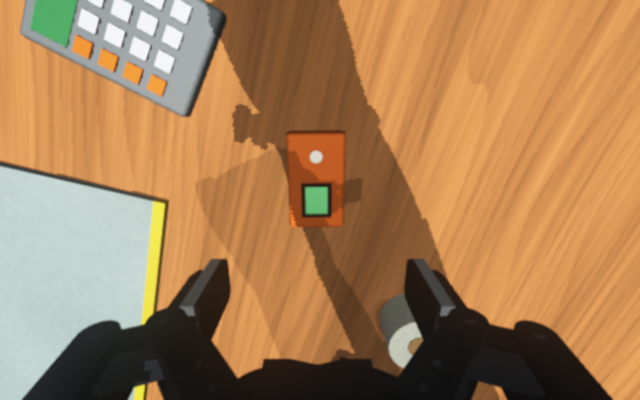

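The wrist view shows the logger at (316,180), square between the fingers and clear of its neighbours. The fixed views show it was knocked about 4 cm from its first place, so I use the new pose.

Call:
{"method": "jog_arm", "body": {"increments": [[0,0,-0.1,0.2,-0.1,4,8.5],[0,0,0,0,0,4,8.5],[0,0,0,0,0,4,8.5],[0,0,0,0,0,3,8.5],[0,0,0,0,0,1.5,8.5],[0,0,0,0,0,0.9,8.5],[0,0,0,0,0,0,8.5]]}}

```text
time: 53.1
eef_pos: [0.4699, -0.3756, 0.0266]
ee_rot: [2.511, -1.888, 0.001]
force: [0.2, -0.2, -0.4]
finger_gap: 0.992
```

Call:
{"method": "jog_arm", "body": {"increments": [[0,0,0,0,0,0,4.8],[0,0,0,0,0,0,4.8],[0,0,0,0,0,0,4.8],[0,0,0,0,0,0,4.8],[0,0,0,0,0,0,4.8]], "force": 50}}

```text
time: 53.72
eef_pos: [0.4701, -0.3764, 0.0275]
ee_rot: [2.51, -1.888, 0.003]
force: [-1.5, 0.9, 5.4]
finger_gap: 0.642
```

Call:
{"method": "jog_arm", "body": {"increments": [[0,0,0,0,0,-1.5,4.8],[0,0,0,0,0,-4,4.8],[0,0,0,0,0,-5,4.8],[0,0,0,0,0,-6,4.8],[0,0,0,0,0,-6,4.8],[0,0,0,0,0,-6,4.8],[0,0,0,0,0,-5,4.8],[0,0,0,0,0,0,4.8],[0,0,0,0,0,0,4.8]]}}

```text
time: 54.85
eef_pos: [0.4695, -0.3755, 0.3607]
ee_rot: [-2.51, 1.889, 0.001]
force: [0.5, 0.5, -2.5]
finger_gap: 0.643
```

Run:
```python
from h import *
s=sensors.observe();print(s["force"],s["joints"].round(2))
plan([.4645,.3618,.365],270,20,4.8)
```

```text
[ 0.52554081  0.5412291  -2.47797588] [-0.89  0.17  0.36  1.77 -0.   -2.74]
tilt z [-3.e-04  3.e-04 -1.e+00] start [  0.4695  -0.3755   0.3607 -73.9087]
[[0,0,0.8,-3.55,-1.0,-0.02,4.8],[0,0,0.8,-3.56,-0.95,-0.02,4.8],[0,0,0.8,-3.58,-0.9,-0.02,4.8],[0,0,0.8,-3.59,-0.85,-0.02,4.8],[0,0,0.8,-3.6,-0.8,-0.02,4.8],[0,0,0.8,-3.61,-0.75,-0.02,4.8],[0,0,0.8,-3.62,-0.7,-0.02,4.8],[0,0,0.8,-3.63,-0.65,-0.02,4.8],[0,0,0.8,-3.64,-0.59,-0.02,4.8],[0,0,0.8,-3.65,-0.54,-0.02,4.8]]
[[0,0,0.8,-3.65,-0.49,-0.02,4.8],[0,0,0.8,-3.66,-0.44,-0.02,4.8],[0,0,0.8,-3.66,-0.39,-0.02,4.8],[0,0,0.8,-3.67,-0.34,-0.02,4.8],[0,0,0.8,-3.67,-0.29,-0.03,4.8],[0,0,0.8,-3.68,-0.24,-0.02,4.8],[0,0,0.8,-3.68,-0.19,-0.03,4.8],[0,0,0.8,-3.69,-0.13,-0.02,4.8],[0,0,0.8,-3.68,-0.09,-0.03,4.8],[0,0,0.9,-3.69,-0.03,-0.02,4.8]]
end [0.4645 0.3618 0.365 ] -90.01
```

Call:
{"method": "jog_arm", "body": {"increments": [[0,0,0.8,-3.55,-1.0,-0.02,4.8],[0,0,0.8,-3.56,-0.95,-0.02,4.8],[0,0,0.8,-3.58,-0.9,-0.02,4.8],[0,0,0.8,-3.59,-0.85,-0.02,4.8],[0,0,0.8,-3.6,-0.8,-0.02,4.8],[0,0,0.8,-3.61,-0.75,-0.02,4.8],[0,0,0.8,-3.62,-0.7,-0.02,4.8],[0,0,0.8,-3.63,-0.65,-0.02,4.8],[0,0,0.8,-3.64,-0.59,-0.02,4.8],[0,0,0.8,-3.65,-0.54,-0.02,4.8]]}}

```text
time: 56.1
eef_pos: [0.4663, -0.0054, 0.3611]
ee_rot: [2.371, -2.059, -0.004]
force: [0.4, -0.5, -1.2]
finger_gap: 0.642
```

Call:
{"method": "jog_arm", "body": {"increments": [[0,0,0.8,-3.65,-0.49,-0.02,4.8],[0,0,0.8,-3.66,-0.44,-0.02,4.8],[0,0,0.8,-3.66,-0.39,-0.02,4.8],[0,0,0.8,-3.67,-0.34,-0.02,4.8],[0,0,0.8,-3.67,-0.29,-0.03,4.8],[0,0,0.8,-3.68,-0.24,-0.02,4.8],[0,0,0.8,-3.68,-0.19,-0.03,4.8],[0,0,0.8,-3.69,-0.13,-0.02,4.8],[0,0,0.8,-3.68,-0.09,-0.03,4.8],[0,0,0.9,-3.69,-0.03,-0.02,4.8]]}}

```text
time: 57.35
eef_pos: [0.4638, 0.3626, 0.3632]
ee_rot: [2.219, -2.22, -0.001]
force: [1.1, 0.3, -1.8]
finger_gap: 0.644
```

Call:
{"method": "jog_arm", "body": {"increments": [[0,0,0,0,0,1.5,4.8],[0,0,0,0,0,0.9,4.8],[0,0,0,0,0,0,4.8],[0,0,0,0,0,0,4.8]]}}

```text
time: 57.85
eef_pos: [0.4646, 0.3613, 0.3416]
ee_rot: [-2.221, 2.222, -0.0]
force: [0.4, 0.3, -1.9]
finger_gap: 0.642
```

```bash
python3 - <<'E'
from h import *
s=sensors.observe();print(s["eef_pos"],s["force"])
plan([.4645,.3618,.34],270,1,4.8)
for n in ("scene","side"):
    p,d,K,k1,T=grab(n);P=cloud(d,K,k1,T);h=cv2.cvtColor(p,cv2.COLOR_BGR2HSV).astype(int)
    m=(h[...,0]>3)&(h[...,0]<17)&(h[...,1]>170)&(P[...,2]>.29)&(P[...,2]<.36)&(abs(P[...,0]-.4655)<.08)&(abs(P[...,1]-.36)<.09)
    q=P[m];print(n,len(q),[np.percentile(q[:,i],[1,50,99]).round(4).tolist() for i in range(3)])
    cv2.imwrite(f"pics/t_{n}.png",p)
E
python3 -c "
import cv2,numpy as np
a=cv2.imread('pics/t_scene.png')[60:300,350:590];b=cv2.imread('pics/t_side.png')[120:400,100:380]
cv2.imwrite('pics/s5.png',np.hstack([cv2.resize(a,(400,400)),cv2.resize(b,(400,400))]))"
```

```text
[0.46459879 0.36125846 0.34158898] [ 0.3938001   0.3229459  -1.90046543]
tilt z [ 1.e-04 -1.e-04 -1.e+00] start [  0.4646   0.3613   0.3416 -90.0443]
[[0,0,-0.0,-0.05,0.01,0.16,4.8]]
end [0.4645 0.3618 0.34  ] -90.04
scene 725 [[0.4403, 0.4877, 0.4949], [0.3138, 0.3786, 0.4072], [0.3177, 0.3415, 0.344]]
side 823 [[0.4365, 0.4571, 0.4894], [0.3458, 0.3969, 0.4094], [0.3202, 0.3429, 0.3454]]
```

View pics/s5.png

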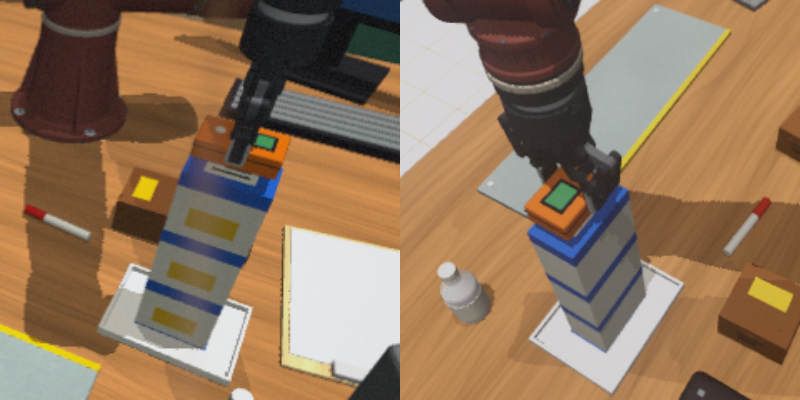

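The crops show the three-carton column straight and on the mark, with the logger held just above it, square and within about 1 mm. I shift it +1.2 mm in y and lower it.

Call:
{"method": "jog_arm", "body": {"increments": [[0,0,0,-0.12,0,0.7,4.8],[0,0,0,0,0,0.7,4.8],[0,0,0,0,0,0.4,4.8],[0,0,0,0,0,0,4.8]]}}

```text
time: 58.45
eef_pos: [0.4644, 0.3628, 0.3228]
ee_rot: [2.221, -2.221, -0.0]
force: [-0.5, 0.2, -1.9]
finger_gap: 0.646
```

Call:
{"method": "jog_arm", "body": {"increments": [[0,0,0,0,0,0.2,4.8],[0,0,0,0,0,0,4.8]]}}

```text
time: 58.7
eef_pos: [0.4646, 0.3629, 0.3213]
ee_rot: [2.221, -2.222, 0.0]
force: [-0.3, 0.4, -1.3]
finger_gap: 0.644
```

Call:
{"method": "jog_arm", "body": {"increments": [[0,0,0,0,0,0.2,4.8],[0,0,0,0,0,0,4.8]]}}

```text
time: 58.95
eef_pos: [0.4647, 0.363, 0.3205]
ee_rot: [-2.22, 2.22, -0.001]
force: [-0.7, -0.7, 5.1]
finger_gap: 0.646
```

Call:
{"method": "jog_arm", "body": {"increments": [[0,0,0,0,0,0,8.5],[0,0,0,0,0,0,8.5],[0,0,0,0,0,0,8.5],[0,0,0,0,0,-2,8.5],[0,0,0,0,0,-4,8.5],[0,0,0,0,0,-1,8.5],[0,0,0,4,0,0,8.5],[0,0,0,5,0,0,8.5],[0,0,0,5,0,0,8.5],[0,0,0,5,0,0,8.5]]}}

```text
time: 60.2
eef_pos: [0.4643, 0.1715, 0.3886]
ee_rot: [2.221, -2.221, -0.0]
force: [0.6, -0.1, -0.1]
finger_gap: 0.995
```

Run:
```python
from h import *
s=sensors.observe();print(s["time"],s["eef_pos"],s["force"])
tops((.38,.58,.26,.46),.312,.335)
sides(.2,.28); sides(.11,.18); sides(.03,.09)
a,b=grab("scene")[0],grab("side")[0]
cv2.imwrite("pics/s6.png",np.hstack([cv2.resize(a[60:380,100:560],(460,400)),cv2.resize(b[100:400,100:400],(340,400))]))
f=np.load("scene0.npz");df=cv2.absdiff(f["p"],a).sum(-1)
```

```text
60.2 [0.46431296 0.17148937 0.38858406] [ 0.62684392 -0.07724107 -0.06034467]
side [464.1 363.2] [56.4 96.1] 0.0 z [0.3194 0.3221 0.3236]
scene [466.1 362.2] [59.4 94.9] 0.1 z [0.3163 0.3213 0.3226]
scene 1656 [0.4937 0.4963 0.499 ] [0.3115 0.364  0.4127]
side 1608 [0.4309 0.4329 0.4937] [0.3122 0.3884 0.4152]
scene 1133 [0.4934 0.4961 0.4989] [0.3108 0.3633 0.4122]
side 1038 [0.4307 0.433  0.4933] [0.3122 0.3881 0.415 ]
scene 803 [0.4935 0.4963 0.499 ] [0.3107 0.3628 0.4117]
side 681 [0.431  0.4334 0.4949] [0.3122 0.3862 0.4146]
```

View pics/s6.png

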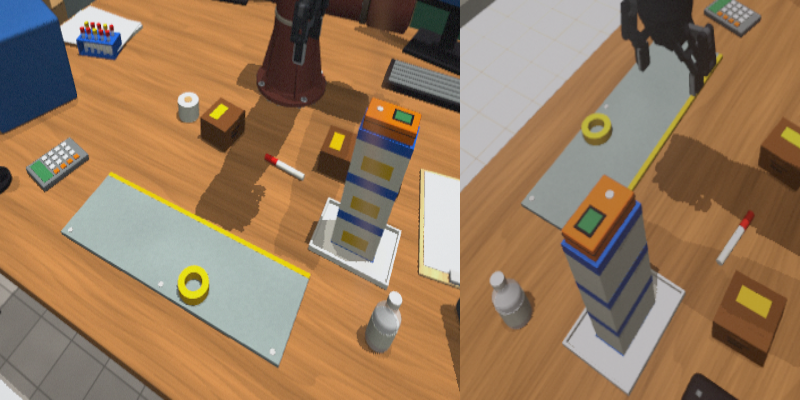

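The final views show the column standing straight on the mark, with the blue lid bands up, the logger flat on top at (392,118), and everything else where it was. Handing in.

```bash
python3 -c "
from station import workorder; print(workorder.sign_off())"
```

```text
the job is handed in; nothing more can be done
None
```

The job is done and handed in at about 60 s of the 210 s. All three cartons were pushed to the kerb, tipped upright and stacked lid-up on the blue mark, with the logger flat on top.

**Last checks:**
- **Column:** centred at about (0.465, 0.362), within about 1 mm of the mark. The carton sides line up with each other to about 1 mm, and the yaw was within about 1° of the tray.
- **Logger:** about 28 mm above the top carton, centred within about 1.5 mm and 0.1° of square.
- **Other objects:** in the last picture the rest of the desk looked undisturbed, but I did not measure it.

**What went wrong on the way:**
- **First tip failed:** on carton A the fingers rode over the top without tipping it. I retried lower with contact made first, and all three then tipped cleanly.
- **High push force:** the first push against the kerb peaked at about 58 N on the fingers (about 70 N total at the wrist, limit 120 N).
- **Logger moved:** it was knocked about 4 cm during the run, so I measured it again before gripping it.

The two fixed cameras disagreed by 1–3 mm at times, about the calibration limit. In total I viewed 9 pictures.

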